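# Index a stick five clicks and lock the marking jig

## Robot

A 7-joint arm with a two-finger parallel gripper is mounted at the origin on the work surface. World frame = base frame: x ahead of the robot, y to its left, z up, the work surface at z = 0. Lengths are in m, angles in rad, forces in N, time in s.
With the tool pointing down it reaches from about 0.425 to 0.925 m from the base axis. Payload 6.8 kg.
Tool frame: the origin (TCP) lies where the fingers leave the gripper's body, on its centre line; the fingertips stand 73 mm ahead of it and the grasp point (between the pads) lies 54 mm ahead of it; z points along the fingers, y is the direction in which the jaws open and shut (so a half turn about z gives the same grasp; the last joint's range is limited). The gripper opens to 85 mm and grips with 20 to 120 N. Pads are 22 mm wide; open, the fingers measure 114 mm over their backs; the gripper's body (76 mm by 85 mm) begins 54 mm behind the grasp point. The pads swing forward as they close: fully open they stand 13 mm farther back than shut.
Start: joints at [1.072, 0.477, 0.022, 1.555, -0.011, 1.109, -0.083], TCP at [0.257, -0.624, 0.304] pointing down, gripper open.
Joint ranges: [-2.96, 2.96], [-0.34, 2.1], [-1.41, 1.46], [0.24, 2.44], [-1.37, 4.51], [0.17, 1.92], [-2.96, 2.96]. Speed limits (rad/s): [2.39, 2.39, 3.14, 3.14, 3.14, 3.14, 3.14].

## Interface

Orientations are given as a rotation vector (axis times angle).
In Python, from bench import r gives the robot as it stands.
- The arm moves only by the shell command python3 -m handwheel 'ROWS' [FORCE]. ROWS is JSON, a list that holds one entry, the list of rows, each a list of 7 numbers: the shift along the world's x, y, z in m, then the turn, a rotation vector about the world's x, y, z in rad, then the finger opening in m, from 0 to 0.0854. A call has 1 to 10 rows; each row shifts and turns the commanded pose from where the row before left it; what a row does not reach is not made up. A row lasts 1/12 s, in which the tool goes at most 41.7 mm and 7.16 degrees, less where a joint would pass 70% of its speed; a pose out of reach is approached as far as the arm can. A call is refused whole if a number of a shift passes 0.0417 or a number of a turn 0.125, either way. A call with a gripper value outside its range is refused whole. The fingers move at their own pace and stop on an object; FORCE is the grip in N (left out, the last holds). Time passes only in rows, so rows that do not move let the fingers close. It gives the time, the measured TCP pose, the force and the opening at its end, in the units of the state.
- r.get_obs(): the state, without advancing time (a new reading comes with each control period).
- r.grab_frame(name): name is "side" or "top" or "wrist"; returns (picture, depth): 480x640x3 uint8, red, green, blue; 480x640 float32, m along the optical axis (not along the pixel's ray), 0 where there is no reading.
- r.get_calibration(name): a dict with "vertical_fov" (degrees; the focal length in pixels is half the picture's height over the tangent of half this angle, whatever the lens; pixels are square), "cx", "cy" (the principal point, pixels), "k1" (the pictures are not rectified: a ray, as slopes to the right and down, at radius r is drawn at 1 + k1 r^2 times it, then the intrinsics apply), "R" (3x3) and "t" (3): a world point X has camera coordinates R X + t; the wrist camera has in their place "T_tool_cam" (4x4, takes a point from camera to tool coordinates, whose origin is the TCP and whose axes are the flange's). Camera axes: x right, y down, z forward; pixel columns grow to the right and rows downward; lengths in m; the calibration is good to about 2 mm. A picture is of the moment at which its call begins: read the wrist's pose just before it. get_calibration takes no time and is no camera call.
- r.hand_in(): hands the job in, once; it reports no verdict.
Trained networks look in the newest picture that a camera, given by its name, has taken for a name from the list of things; names that differ only in an ending like _2 or _b are one class to them, and where a whole thing is asked for, a point or a joint stands for the part that bears it (a point fixed in the world has none). Each returns a list of dicts, best first, with "p" (0 to 1); they miss things now and then, are a little off and sometimes report something else, mostly with a low value. They report only what shows in the picture. A call takes as long as a camera call. They do not tell look-alikes from the thing itself.
- r.masks_of(label, camera): "pixels" (480x640 bool, what is visible of it) and "at" ([column, row] in pixels, amid what is visible of it).
The state is a dict: "clock": time; "joints": joint angles; "qvel": joint speeds; "tau": joint torques, N m; "tcp_pos": TCP position; "orientation": TCP orientation; "contact_force": force on the tool from outside, world axes, zero at the start; "moment": the same for the moment, N m; "grip_width": finger opening in m.
Only numpy, scipy, OpenCV 4.12 (cv2) and the standard library are available. Lean on these libraries where they do the work, as an engineer would, in place of code of your own. Each camera call takes 0.05 s, during which the arm holds its last target.

## Task

Turn the indexing jig's selector anticlockwise until it comes up against its stop, then count five clicks clockwise and leave it resting in the fifth. Then take the T-handled square key from the wooden rack, push it fully down into the sunken clamp screw, turn the screw clockwise until it comes up firm, and let go, leaving the key standing in the screw. Leave the ball-headed key and the other things on the bench alone.

Things in the scene. Friction and masses are not known exactly. Their poses are not given: they have to be found in the camera images.
- index (a joint): angle of the selector (rad): 0 in the home click next to its anticlockwise stop (hard stop at -0.06), growing clockwise seen from above. Clicks are pi/6 (30 degrees) apart, so the fifth is 2.618; the far stop is at 3.2, just past the sixth. It springs into the nearest click when let go; passing a click takes 0.15 to 0.3 N m, while the stop is hard: a torque above 0.35 N m means the stop.
- index_grip (a point): grip point of the selector on its vertical axis: a black bar handle 16 mm thick, 74 mm long (from -38 mm at its pointed end to +36 mm) and 36 mm tall on a steel disc of 84 mm diameter on top of the jig's casing. This point is 12 mm below the bar's top and 24 mm above the disc. Axes turn with the bar: x lies along it, -x is the pointed end with the bright line, z is up. Seven raised marks on the casing round the disc show the clicks; the wide, tall one is home.
- jig: fixed indexing jig, green. Origin at the table under the middle of its casing, x across, y along the jig, z up. The casing is 130 mm in x, 270 mm in y and 85 mm high; selector axis at y = +65 mm, clamp screw axis at y = -75 mm. From the casing's -y end a dark square stick (26 mm thick, 300 mm long, axis 55 mm high) runs to a tailstock that ends at y = -500 mm; the stick turns with the selector.
- lock (a joint): angle of the clamp screw (rad), 0 to 1.4, growing clockwise seen from above; slack at the start (0 to 0.35), firm at its end stop 1.4. Turning it takes about 0.12 N m until the stop, so above 0.3 N m it is firm; it stays where it is left.
- lock_mouth (a point): centre of the mouth of the clamp screw's square socket, 83 mm above the table, 2 mm below the casing's top in a well 52 mm wide. The screw head is a 32 mm square steel block that turns about the vertical; the socket is 16.5 mm square, 25 mm deep, its rim sharp; the key has about 0.16 rad of play in it. Axes turn with the screw: x and y along the socket's sides, z up.
- key: loose T-handled square key of steel, 0.18 to 0.33 kg, 137 mm tall, standing in one of the rack's two sockets, its T bar along the rack. Origin at the foot of its shaft, z up along the shaft, x along the T bar. Shaft 14 mm square (sides along x and y), its last 4 mm reduced to 11 mm square.
- key_bar (a point): middle of the key's T bar, 126 mm above its foot; the bar is 100 mm long (x), 16 mm thick (y) and 22 mm tall (z), flat-sided. Same axes as the key.
- ball_key: loose round key with a wooden ball of 38 mm diameter on a 12 mm shaft, 131 mm tall, standing in the rack's other socket; not to be used. Origin at its foot.
- rack: fixed wooden key rack, 190 mm (x) by 70 mm (y) by 50 mm high; two sockets 17 mm square, 35 mm deep, at x = -60 and +60 mm. Origin at the middle of its underside.
- glue: bystander: glue bottle, 60 mm diameter, 150 mm tall, origin at its foot
- offcut: bystander: wooden offcut 50 x 110 x 30 mm, origin under its middle
- square: bystander: try square, wooden stock 110 mm along y, steel blade 160 mm along x, origin under the middle of the stock
- brush: bystander: brush lying flat along x
- mallet: bystander: wooden mallet lying along x, 85 mm high, about 360 mm long
- gauge: bystander: marking gauge, 190 mm beam along y, 40 mm high
- pot: bystander: white ceramic cup, 84 mm diameter, 100 mm tall, origin at its foot
There are look-alikes about, which are no part of the job. What is shaped like the key but green or orange is not meant.

How it is judged:
By the outcome, as a careful person would: the job done as asked, in the order asked, and still so for the second after the job is handed in, with the robot touching nothing.
It also fails if it takes over 61 s, if anything falls off the work surface, if the arm or the gripper's body presses on something with over 40 N, if the wrist force passes 120 N, or if a joint passes its speed limit or range.

## Working session

There is one attempt and no reset: what is moved stays moved. The work goes in short steps, Python scripts to look and compute and a shell command to move; the robot and the scene stay as the last step left them, time stands still between calls to the robot, and variables do not carry over. Pictures are saved under pics/ and viewed, and the job is handed in when it is done.

```bash
ls; mkdir -p pics
cat > h.py <<'E'
import numpy as np, cv2
from scipy.spatial.transform import Rotation as Ro
from bench import r
def cal(n):
    c=r.get_calibration(n); f=240/np.tan(np.radians(c["vertical_fov"])/2)
    return c,f
def save(n,fn):
    p,d=r.grab_frame(n); cv2.imwrite(fn,p[:,:,::-1]); return p,d
def pose(n,o=None):
    c,f=cal(n)
    if n=="wrist":
        o=o or r.get_obs(); T=np.eye(4);T[:3,:3]=Ro.from_rotvec(o["orientation"]).as_matrix();T[:3,3]=o["tcp_pos"]
        W=T@np.array(c["T_tool_cam"]); return c,f,W
    W=np.eye(4);R=np.array(c["R"]);W[:3,:3]=R.T;W[:3,3]=-R.T@np.array(c["t"]);return c,f,W
def slopes(c,f,uv):
    K=np.array([[f,0,c["cx"]],[0,f,c["cy"]],[0,0,1.]])
    return cv2.undistortPoints(np.array(uv,float).reshape(-1,1,2),K,np.array([c["k1"],0,0,0.])).reshape(-1,2)
def pix2w(n,uv,z=None,d=None,o=None):
    "world z plane, or depth d"
    c,f,W=pose(n,o); s=slopes(c,f,uv); ray=np.c_[s,np.ones(len(s))]
    rw=ray@W[:3,:3].T
    if z is not None: k=(z-W[2,3])/rw[:,2]
    else: k=np.atleast_1d(d)
    return W[:3,3]+rw*np.reshape(k,(-1,1))
def w2pix(n,X,o=None):
    c,f,W=pose(n,o); p=(np.atleast_2d(X)-W[:3,3])@W[:3,:3]; s=p[:,:2]/p[:,2:]
    r2=(s**2).sum(1,keepdims=True); return s*(1+c["k1"]*r2)*f+[c["cx"],c["cy"]]
E
python3 - <<'E'
from h import *
o=r.get_obs();print(o)
for n in("side","top","wrist"):
    save(n,f"pics/{n}0.png"); print(n,r.get_calibration(n))
E
```

```text
pics
{'clock': 0.0, 'joints': array([ 1.07190133,  0.47780387,  0.02233789,  1.5564397 , -0.01148152,
        1.10932096, -0.08312737]), 'qvel': array([-2.82142586e-05,  4.05843700e-05, -6.04041589e-04, -3.38837549e-04,
        2.84685666e-04, -1.09507439e-03,  2.09463552e-04]), 'tau': array([-5.77545215e-04, -5.96465850e+01,  1.60749145e+00, -2.81207246e+01,
        1.24411707e-02,  9.41237173e-03, -1.82558540e-05]), 'tcp_pos': array([ 0.25694072, -0.62368727,  0.30292801]), 'orientation': array([-3.08006967e+00, -6.09622926e-01,  7.95677489e-04]), 'contact_force': array([-0.08377881,  0.1937537 ,  0.81506104]), 'moment': array([-0.01530307, -0.01289945,  0.00613024]), 'grip_width': 0.08525689566919156}
side {'vertical_fov': 43.081152983514784, 'cx': 322.0968079976827, 'cy': 241.5613049396804, 'k1': -0.14474660177336546, 'R': array([[-0.97906382, -0.20354689, -0.00164338],
       [-0.09369968,  0.45783484, -0.88408576],
       [ 0.1807053 , -0.86542239, -0.46732181]]), 't': array([0.53664222, 0.11777548, 1.37088402])}
top {'vertical_fov': 48.965496867497535, 'cx': 318.2538232984628, 'cy': 239.08829147836542, 'k1': -0.03309058625821475, 'R': array([[ 0.02340071, -0.99967846, -0.00976674],
       [-0.99122956, -0.02192974, -0.13031904],
       [ 0.13006296,  0.01273064, -0.991424  ]]), 't': array([0.11599054, 0.54178588, 1.5335072 ])}
wrist {'vertical_fov': 68.65222196648924, 'cx': 321.8634802317397, 'cy': 241.97502380773346, 'k1': -0.06327149874795683, 'T_tool_cam': array([[ 7.90454898e-04, -9.58725388e-01, -2.84332563e-01,
         7.36576971e-02],
       [ 9.99999328e-01,  5.16840815e-04,  1.03732740e-03,
         1.09194192e-03],
       [-8.47557436e-04, -2.84333192e-01,  9.58725152e-01,
        -7.04367402e-02],
       [ 0.00000000e+00,  0.00000000e+00,  0.00000000e+00,
         1.00000000e+00]])}
```

View pics/top0.png

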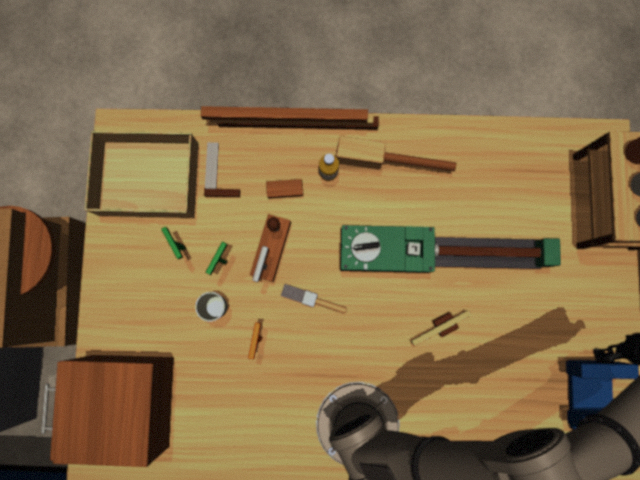

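View pics/side0.png

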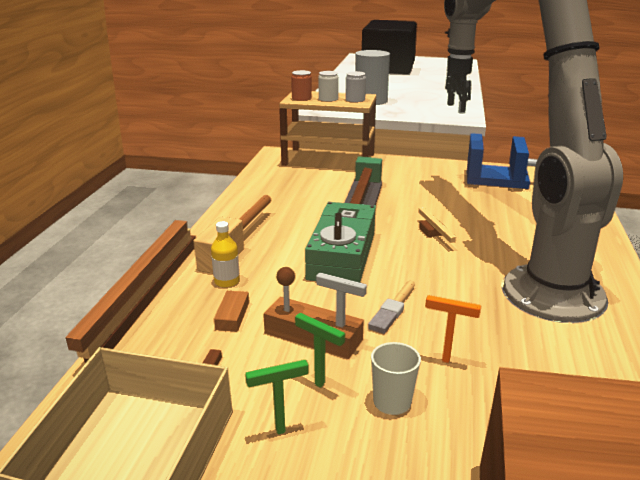

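View pics/wrist0.png

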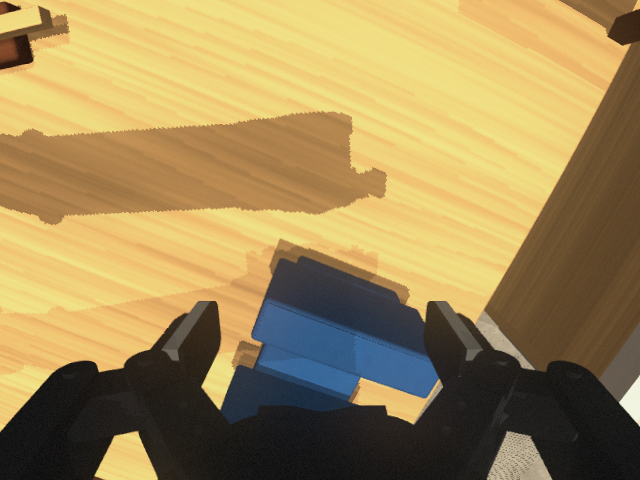

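Top view: the selector is at (366,247), the screw at (414,249), the rack at (270,248) and the tailstock at (550,252). Things that could be taken for the key are green T's at (173,243) and (217,258), an orange T at (256,338), and the steel T in the rack at (260,263). The ball key at (272,224) is not to be used. The steel one in the rack fits the description, so I'll measure and check it in a crop.

Run:
```python
from h import *
p,d=save("top","pics/top1.png")
cv2.imwrite("pics/crop1.png",cv2.resize(p[190:300,230:450,::-1],None,fx=3.6,fy=3.6,interpolation=cv2.INTER_CUBIC))
c,f,W=pose("top")
for l in["index_grip","lock_mouth","key","key_bar","ball_key","rack","jig","glue","mallet","brush"]:
    ms=r.masks_of(l,"top")
    for m in ms[:4]:
        if m["p"]<.3: continue
        v,u=np.nonzero(m["pixels"]&(d>0)); X=pix2w("top",np.c_[u,v],d=d[v,u])
        rect=None
        z=np.percentile(X[:,2],90)
        T=X[X[:,2]>z-.012]
        print(l,round(m["p"],2),np.round(m["at"]),len(u),"ztop",z.round(3),"topmean",T.mean(0).round(3),"rect",[np.round(q,3) for q in cv2.minAreaRect(T[:,:2].astype(np.float32))])
```

```text
index_grip 0.56 [365. 247.] 636 ztop 0.132 topmean [ 0.511 -0.009  0.131] rect [array([ 0.511, -0.008]), array([0.017, 0.072]), np.float64(8.956)]
lock_mouth 0.6 [413. 248.] 127 ztop 0.084 topmean [ 0.511 -0.145  0.081] rect [array([ 0.512, -0.147]), array([0.03 , 0.032]), np.float64(89.004)]
key 0.84 [216. 262.] 287 ztop 0.139 topmean [0.466 0.411 0.135] rect [array([0.467, 0.412]), array([0.018, 0.098]), np.float64(63.143)]
key 0.74 [367. 248.] 659 ztop 0.132 topmean [ 0.511 -0.009  0.131] rect [array([ 0.511, -0.008]), array([0.017, 0.07 ]), np.float64(8.956)]
key 0.73 [175. 245.] 314 ztop 0.138 topmean [0.507 0.539 0.135] rect [array([0.507, 0.54 ]), array([0.1  , 0.017]), np.float64(31.339)]
key 0.67 [260. 265.] 216 ztop 0.153 topmean [0.449 0.286 0.15 ] rect [array([0.451, 0.285]), array([0.016, 0.096]), np.float64(75.604)]
key_bar 0.84 [260. 263.] 224 ztop 0.153 topmean [0.451 0.285 0.15 ] rect [array([0.452, 0.286]), array([0.016, 0.093]), np.float64(75.604)]
key_bar 0.84 [215. 262.] 288 ztop 0.139 topmean [0.468 0.41  0.135] rect [array([0.468, 0.411]), array([0.018, 0.095])
[... 992 characters left out ...]
oat64(0.07)]
glue 0.59 [327. 168.] 429 ztop 0.148 topmean [0.752 0.102 0.147] rect [array([0.752, 0.102]), array([0.026, 0.023]), np.float64(1.131)]
glue 0.31 [208. 309.] 774 ztop 0.097 topmean [0.332 0.436 0.096] rect [array([0.333, 0.43 ]), array([0.082, 0.08 ]), np.float64(58.183)]
mallet 0.77 [372. 155.] 2066 ztop 0.086 topmean [0.802 0.007 0.083] rect [array([0.803, 0.007]), array([0.14 , 0.068]), np.float64(82.757)]
mallet 0.31 [213. 182.] 826 ztop 0.019 topmean [0.708 0.444 0.014] rect [array([0.752, 0.429]), array([0.171, 0.111]), np.float64(0.05)]
brush 0.65 [306. 297.] 727 ztop 0.021 topmean [0.363 0.153 0.016] rect [array([0.358, 0.137]), array([0.2  , 0.041]), np.float64(73.012)]
```

View pics/crop1.png

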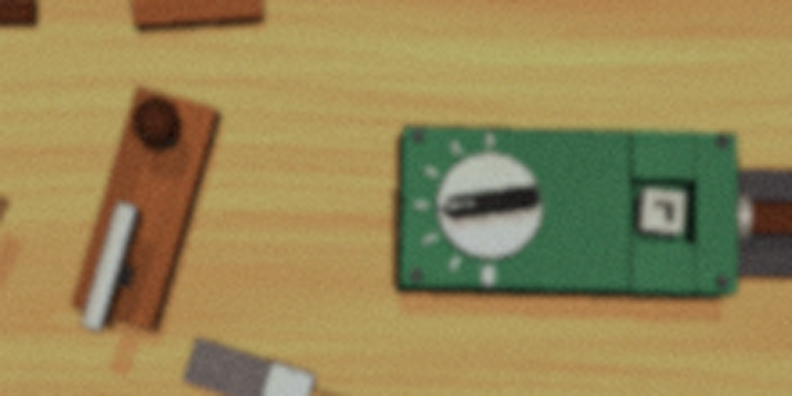

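The crop confirms a plain steel T in the rack at about crop (110,265). In the crop the wide home mark points down (world -x), and the selector's bright-lined end points left and slightly down, about 81° clockwise of home. Next I'll move over the jig for a wrist look.

```bash
python3 -m handwheel '[[[0.016,0.033,0,0,0,0.08,0.085],[0.016,0.034,0,0,0,0.08,0.085],[0.016,0.034,0,0,0,0.08,0.085],[0.016,0.034,0,0,0,0.08,0.085],[0.016,0.034,0,0,0,0.08,0.085],[0.016,0.034,0,0,0,0.08,0.085],[0.015,0.034,0,0,0,0.08,0.085],[0.015,0.034,0,0,0,0.08,0.085],[0.015,0.034,0,0,0,0.08,0.085]]]'
python3 -m handwheel '[[[0.013,0.034,0,0,0,0.08,0.085],[0.013,0.034,0,0,0,0.08,0.085],[0.013,0.034,0,0,0,0.08,0.085],[0.013,0.034,0,0,0,0.08,0.085],[0.013,0.034,0,0,0,0.08,0.085],[0.013,0.034,0,0,0,0.07,0.085],[0.013,0.034,0,0,0,0.07,0.085],[0.013,0.03,0,0,0,0.07,0.085],[0.01,0.0,0,0,0,0,0.085]]]'
python3 - <<'E'
from h import *
o=r.get_obs();print(o["tcp_pos"],o["joints"],Ro.from_rotvec(o["orientation"]).as_matrix().round(4))
save("wrist","pics/w1.png")
E
```

```text
clock: 1.45
tcp_pos: [0.3985, -0.3175, 0.3042]
orientation: [2.665, 1.661, 0.0]
contact_force: [0.7, -0.3, -0.1]
grip_width: 0.0849
clock: 2.2
tcp_pos: [0.5131, -0.0438, 0.3047]
orientation: [-2.033, -2.394, -0.006]
contact_force: [0.9, 0.1, 0.4]
grip_width: 0.0849
[ 0.51310429 -0.0438372   0.30473252] [ 0.41870202  0.25718785 -0.52973246  1.90498091  0.14852184  1.01617196
 -0.01228171] [[-0.1619  0.9868  0.0019]
 [ 0.9868  0.1619  0.003 ]
 [ 0.0026  0.0024 -1.    ]]
```

View pics/w1.png

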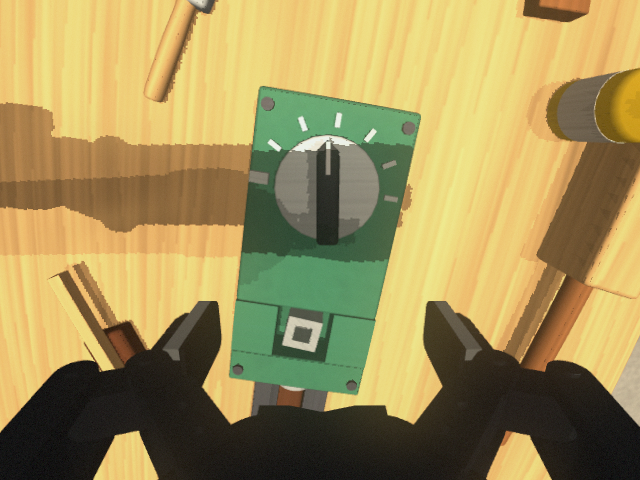

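The wrist view shows the bar at (328,193) with its bright end up, the home mark at (258,177) on the left, and the marks running clockwise to (391,199). The screw's square is at (302,333), turned a few degrees. Now I'll measure both.

Run:
```python
from h import *
o=r.get_obs(); p,d=save("wrist","pics/w2.png")
def an(uv,z):
    X=pix2w("wrist",uv,z=z,o=o)[:,:2].astype(np.float32); return [np.round(q,4) for q in cv2.minAreaRect(X)]
g=p.astype(int).max(2)
# bar dark
m=np.zeros((480,640),np.uint8); m[135:250,290:365]=(g[135:250,290:365]<60)
k,lab,st,ce=cv2.connectedComponentsWithStats(m); i=1+np.argmax(st[1:,4]); print(st[i],ce[i])
v,u=np.nonzero(lab==i); dd=d[v,u]; X=pix2w("wrist",np.c_[u,v],d=dd,o=o); print("barz",np.percentile(X[:,2],[10,50,90]))
T=X[X[:,2]>np.percentile(X[:,2],50)-.006]; print("bar",[np.round(q,4) for q in cv2.minAreaRect(T[:,:2].astype(np.float32))])
# head
for l in("index_grip","lock_mouth"):
  for q in r.masks_of(l,"wrist")[:2]:
    v,u=np.nonzero(q["pixels"]&(d>0)); X=pix2w("wrist",np.c_[u,v],d=d[v,u],o=o); zt=np.percentile(X[:,2],80); T=X[abs(X[:,2]-zt)<.006]
    print(l,q["p"],q["at"],zt,[np.round(a,4) for a in cv2.minAreaRect(T[:,:2].astype(np.float32))])
sub=p[300:370,265:345]; cv2.imwrite("pics/head.png",cv2.resize(sub[:,:,::-1],None,fx=7,fy=7,interpolation=cv2.INTER_CUBIC))
hm=np.zeros((480,640),np.uint8); s=sub.astype(int); hm[300:370,265:345]=(s.min(2)>140)&(s.max(2)-s.min(2)<50)
k,lab,st,ce=cv2.connectedComponentsWithStats(hm);i=1+np.argmax(st[1:,4]); v,u=np.nonzero(lab==i); print(st[i],"head outer",an(np.c_[u,v],.083))
ctr,h=cv2.findContours((lab==i).astype(np.uint8),cv2.RETR_CCOMP,cv2.CHAIN_APPROX_NONE)
for cc,hh in zip(ctr,h[0]):
    if len(cc)>25: print("contour",hh[3],an(cc.reshape(-1,2),.083))
X=pix2w("wrist",[[250,350]],d=d[350,250],o=o);print("casing z",X)
```

```text
[ 315  147   22   93 1856] [325.50107759 196.5080819 ]
barz [0.13209326 0.13325839 0.1342294 ]
bar [array([ 0.5138, -0.0104]), array([0.0151, 0.0703]), np.float64(8.7456)]
index_grip 0.76 [326.3, 182.2] 0.13263214514789703 [array([ 0.5131, -0.009 ]), array([0.0159, 0.0728]), np.float64(8.9193)]
lock_mouth 0.84 [303.8, 323.7] 0.08367126067503476 [array([ 0.5133, -0.1503]), array([0.0343, 0.0318]), np.float64(86.2209)]
lock_mouth 0.55 [95.4, 330.9] 0.040226850099892686 [array([ 0.2735, -0.2102]), array([0.0182, 0.1274]), np.float64(29.178)]
[282 313  40  35 735] head outer [array([ 0.5137, -0.1504]), array([0.0319, 0.0319]), np.float64(84.7738)]
contour -1 [array([ 0.5137, -0.1504]), array([0.0319, 0.0319]), np.float64(84.7738)]
contour 0 [array([ 0.5137, -0.1508]), array([0.0188, 0.0187]), np.float64(84.655)]
casing z [[ 0.46820932 -0.17872204  0.0842492 ]]
```

View pics/head.png

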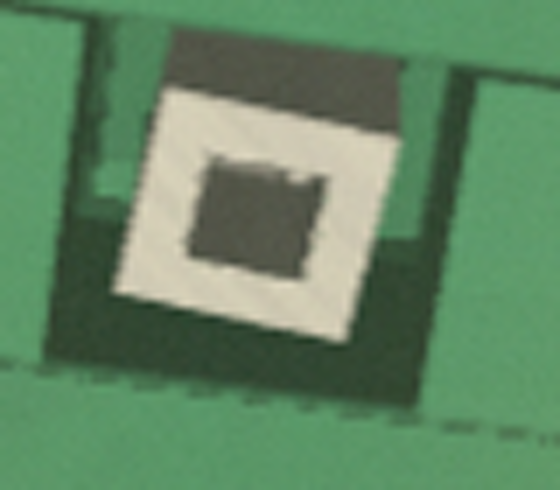

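```bash
python3 -m handwheel '[[[0.0005,0.017,-0.01,0,0,-0.008,0.06],[0,0.017,-0.03,0,0,0,0.05],[0,0,-0.035,0,0,0,0.045],[0,0,-0.03,0,0,0,0.045],[0,0,-0.024,0,0,0,0.045],[0,0,0,0,0,0,0.045]]]'
python3 - <<'E'
from h import *
o=r.get_obs();print(o["tcp_pos"],o["joints"],o["contact_force"],o["moment"],o["grip_width"],Ro.from_rotvec(o["orientation"]).as_matrix()[:,0])
save("wrist","pics/w3.png")
E
```

```text
clock: 2.9
tcp_pos: [0.5091, -0.0192, 0.1707]
orientation: [-2.057, -2.366, 0.01]
contact_force: [-0.3, 0.7, -0.7]
grip_width: 0.0452
[ 0.50909215 -0.0191725   0.170659  ] [ 0.31095055  0.43249168 -0.48403328  2.03164063  0.28896056  0.75208428
 -0.21051423] [-0.29141747  0.65654686 -0.69518106] [ 0.00624144  0.03742362 -0.02889404] 0.04520654198135451 [-1.38958778e-01  9.90298078e-01  4.17765960e-04]
```

View pics/w3.png

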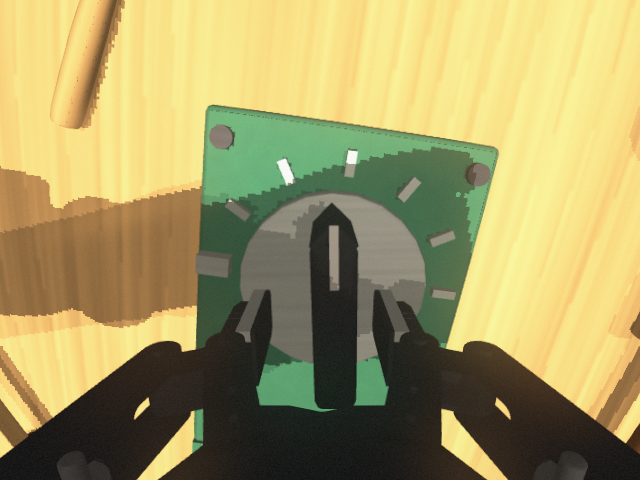

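The fingers straddle the bar, but the hand stopped about 9 mm short in y. I'll correct that and then close.

```bash
python3 -m handwheel '[[[0,0,0,0,0,0,0.045],[0.0045,0.009,0.005,0,0,0,0.045],[0,0,0,0,0,0,0.045]]]'
python3 - <<'E'
from h import *
o=r.get_obs();print(o["tcp_pos"],Ro.from_rotvec(o["orientation"]).as_matrix()[:,0],o["moment"])
E
```

```text
clock: 3.2
tcp_pos: [0.5194, -0.0064, 0.1828]
orientation: [2.055, 2.371, 0.007]
contact_force: [0.3, 0.2, 0.7]
grip_width: 0.0452
[ 0.519436   -0.0064407   0.18282053] [-1.41994209e-01  9.89867446e-01  2.89905543e-04] [ 0.04904149 -0.01428058  0.01378641]
```

```bash
python3 -m handwheel '[[[0,0,0,0,0,0,0.045],[0,0,0,0,0,0,0.045]]]'
python3 -m handwheel '[[[0,0,0,0,0,0,0.045]]]'
```

```text
clock: 3.37
tcp_pos: [0.5177, -0.0079, 0.1811]
orientation: [2.057, 2.372, 0.002]
contact_force: [-0.8, -0.7, -0.3]
grip_width: 0.0451
clock: 3.45
tcp_pos: [0.5173, -0.0082, 0.1805]
orientation: [2.058, 2.373, 0.001]
contact_force: [-0.2, 0.5, 0.7]
grip_width: 0.0449
```

```bash
python3 -m handwheel '[[[-0.0036,-0.0018,-0.0045,0,0,0.01,0.045],[0,0,0,0,0,0,0.045],[0,0,0,0,0,0,0.03],[0,0,0,0,0,0,0.02],[0,0,0,0,0,0,0.01],[0,0,0,0,0,0,0.005],[0,0,0,0,0,0,0.005]]]' 70
python3 - <<'E'
from h import *
o=r.get_obs();print(o["tcp_pos"],Ro.from_rotvec(o["orientation"]).as_matrix()[:,0],o["contact_force"],o["moment"],o["grip_width"],o["joints"])
E
```

```text
clock: 4.03
tcp_pos: [0.5122, -0.0101, 0.1754]
orientation: [-2.046, -2.382, 0.004]
contact_force: [-6.1, -0.2, 7.3]
grip_width: 0.0149
[ 0.51222432 -0.01010335  0.17543363] [-1.51083205e-01  9.88520954e-01 -4.35300290e-04] [-6.13215191 -0.15499288  7.31911391] [-0.07604116  1.07859514 -0.02204236] 0.01487601391799682 [ 0.29948082  0.42798149 -0.491446    2.02505106  0.28935397  0.75856524
 -0.21547526]
```

```bash
python3 -m handwheel '[[[0,0,0,0,0,0.08,0.005],[0,0,0,0,0,0.1,0.005],[0,0,0,0,0,0.1,0.005],[0,0,0,0,0,0.1,0.005],[0,0,0,0,0,0.1,0.005]]]'
cat > s.py <<'E'
from h import *
o=r.get_obs();x=Ro.from_rotvec(o["orientation"]).as_matrix()
print("pos",o["tcp_pos"].round(4),"yaw",np.degrees(np.arctan2(x[1,0],x[0,0])).round(2),"zax",x[:,2].round(3),"F",o["contact_force"].round(1),"M",o["moment"].round(3),"w",round(o["grip_width"],4),"j7",o["joints"][6].round(2),round(o["clock"],2))
E
python3 s.py
```

```text
clock: 4.45
tcp_pos: [0.5125, -0.01, 0.1755]
orientation: [-1.419, -2.8, 0.001]
contact_force: [-6.1, 0.4, 6.4]
grip_width: 0.0147
pos [ 0.5125 -0.01    0.1755] yaw 126.24 zax [-0.003  0.    -1.   ] F [-6.1  0.4  6.4] M [ 0.442  0.983 -2.607] w 0.0147 j7 0.2 4.45
```

```bash
python3 -m handwheel '[[[0,0,0,0,0,0,0.005],[0,0,0,0,0,0,0.005]]]'; python3 s.py
python3 - <<'E'
from h import *
save("wrist","pics/w4.png")
E
```

```text
clock: 4.62
tcp_pos: [0.5125, -0.0101, 0.1754]
orientation: [-1.429, -2.794, 0.0]
contact_force: [-6.5, 1.6, 6.1]
grip_width: 0.0151
pos [ 0.5125 -0.0101  0.1754] yaw 125.8 zax [-0.003  0.001 -1.   ] F [-6.5  1.6  6.1] M [ 0.501  0.961 -2.147] w 0.0151 j7 0.2 4.62
```

View pics/w4.png

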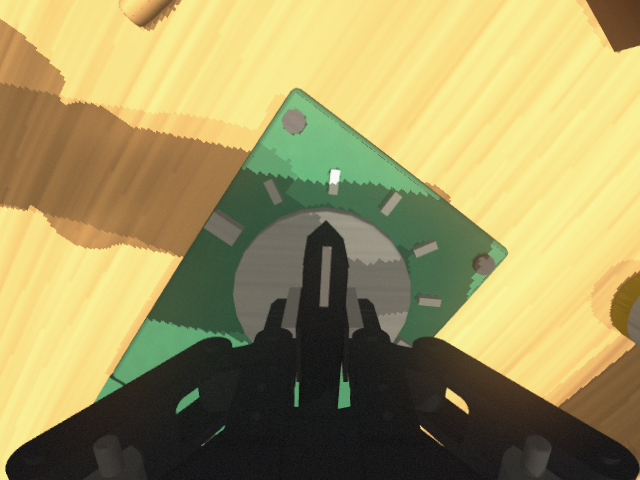

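Run:
```python
from h import *
o=r.get_obs();print(o["tau"].round(3),o["moment"].round(3))
p,d=save("top","pics/top2.png")
cv2.imwrite("pics/crop2.png",cv2.resize(p[190:300,230:450,::-1],None,fx=3.6,fy=3.6,interpolation=cv2.INTER_CUBIC))
p,d=save("side","pics/side2.png")
cv2.imwrite("pics/crop3.png",cv2.resize(p[170:290,280:420,::-1],None,fx=5,fy=5,interpolation=cv2.INTER_CUBIC))
```

```text
[ -1.392 -44.175  -6.6   -21.596   2.378  -1.18    2.182] [ 0.449  0.956 -2.171]
```

View pics/crop3.png

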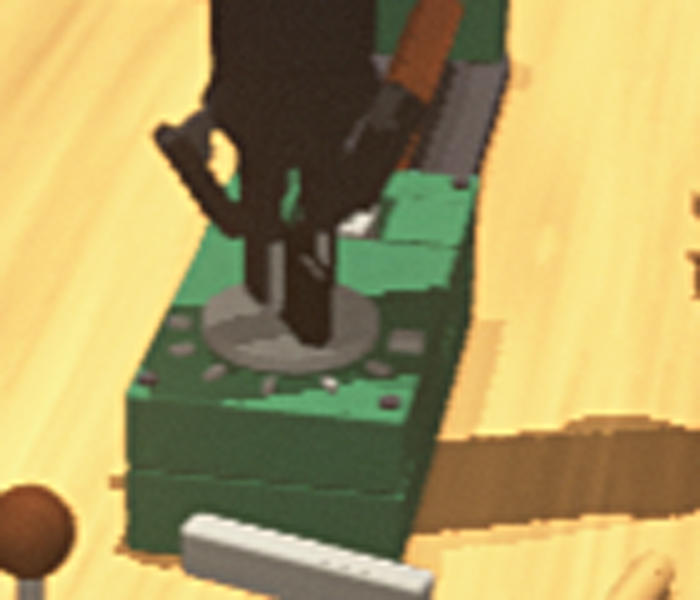

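tau7 and Mz agree on a real torque of about 2.2 N m here, though the marks suggest there is still travel left. I'll turn back in small steps and watch the torque.

```bash
for i in 1 2 3 4; do python3 -m handwheel '[[[0,0,0,0,0,-0.05,0.005],[0,0,0,0,0,0,0.005],[0,0,0,0,0,0,0.005]]]' >/dev/null; python3 s.py; done
```

```text
pos [ 0.5124 -0.01    0.1754] yaw 123.1 zax [-0.003  0.    -1.   ] F [-5.5  1.3  5.1] M [ 0.202  0.928 -1.252] w 0.015 j7 0.16 5.02
pos [ 0.5124 -0.01    0.1754] yaw 120.43 zax [-0.003 -0.001 -1.   ] F [-5.6 -0.3  5.9] M [ 0.022  0.974 -0.281] w 0.0152 j7 0.12 5.27
pos [ 0.5124 -0.01    0.1754] yaw 117.79 zax [-0.002 -0.002 -1.   ] F [-5.2 -1.7  6. ] M [-0.271  0.918  0.916] w 0.0147 j7 0.07 5.52
pos [ 0.5124 -0.01    0.1755] yaw 115.11 zax [-0.002 -0.003 -1.   ] F [-4.7 -1.8  5.9] M [-0.476  0.954  1.927] w 0.0151 j7 0.03 5.77
```

Run:
```python
from h import *
a=cv2.imread("pics/w4.png"); save("wrist","pics/w5.png"); b=cv2.imread("pics/w5.png")
cv2.imwrite("pics/cmp.png",np.hstack([cv2.resize(a[150:420,200:460],None,fx=1.5,fy=1.5),cv2.resize(b[150:420,200:460],None,fx=1.5,fy=1.5)]))
```

```text
(no output)
```

View pics/cmp.png

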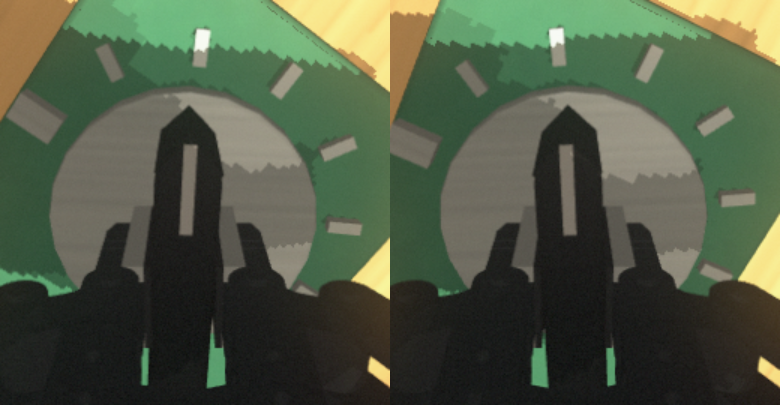

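Comparing the two pictures, the bar at left (189,107) and right (567,107) twists inside the pads while staying near 60°. So something resists in both directions. I'll let go and see where it settles.

```bash
python3 -m handwheel '[[[0,0,0,0,0,0,0.03],[0,0,0,0,0,0,0.045],[0,0,0,0,0,0,0.045],[0,0,0,0,0,0,0.045]]]'; python3 s.py
python3 - <<'E'
from h import *
save("wrist","pics/w6.png")
E
```

```text
clock: 6.15
tcp_pos: [0.5138, -0.0098, 0.1754]
orientation: [1.695, 2.645, 0.001]
contact_force: [0.6, 0.5, -1.0]
grip_width: 0.0449
pos [ 0.5138 -0.0098  0.1754] yaw 114.72 zax [ 0.  0. -1.] F [ 0.6  0.5 -1. ] M [ 0.047 -0.008  0.002] w 0.0449 j7 0.03 6.15
```

View pics/w6.png

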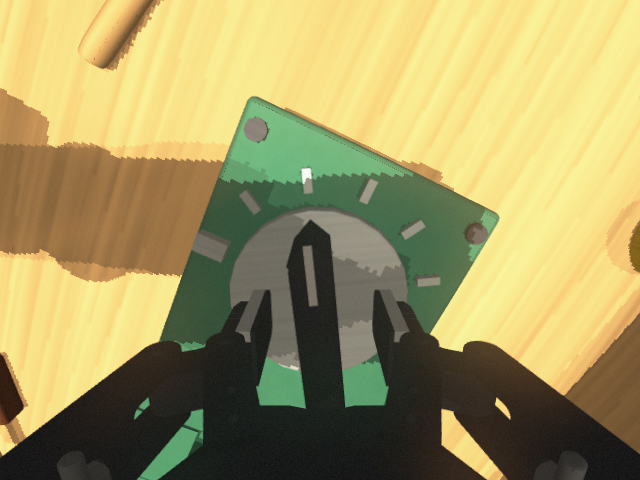

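Let go, the bar rests on the second mark (bar about 120°, tool 114.7°; pointer (316,225), mark (307,180)). I'll re-align, grip 5 mm higher in case the tips were rubbing on the disc, and step again while logging torque.

```bash
python3 -m handwheel '[[[-0.0015,0,0.005,0,0,0.092,0.045],[0,0,0,0,0,0,0.045],[0,0,0,0,0,0,0.03],[0,0,0,0,0,0,0.02],[0,0,0,0,0,0,0.01],[0,0,0,0,0,0,0.005],[0,0,0,0,0,0,0.005]]]' 40; python3 s.py
for i in 1 2 3 ; do python3 -m handwheel '[[[0,0,0,0,0,0.05,0.005],[0,0,0,0,0,0,0.005]]]' >/dev/null; python3 s.py; done
```

```text
clock: 6.78
tcp_pos: [0.5121, -0.01, 0.1804]
orientation: [1.571, 2.72, -0.0]
contact_force: [0.2, 0.3, 2.1]
grip_width: 0.0151
pos [ 0.5121 -0.01    0.1804] yaw 119.98 zax [ 0. -0. -1.] F [0.2 0.3 2.1] M [-0.076  0.017 -0.029] w 0.0151 j7 0.11 6.78
pos [ 0.5121 -0.01    0.1804] yaw 122.77 zax [-0.     0.001 -1.   ] F [-0.7  1.   1.6] M [ 0.229  0.091 -1.169] w 0.0152 j7 0.16 6.95
pos [ 0.5123 -0.0103  0.1806] yaw 125.57 zax [ 0.     0.001 -1.   ] F [-0.6 -0.5  1.5] M [-0.083 -0.033 -1.45 ] w 0.0151 j7 0.2 7.12
pos [ 0.5123 -0.0103  0.1806] yaw 128.32 zax [ 0.     0.001 -1.   ] F [ 0.  -0.1  2.2] M [ 0.045 -0.089 -2.213] w 0.0151 j7 0.24 7.28
```

```bash
python3 -m handwheel '[[[0,0,0,0,0,0,0.005],[0,0,0,0,0,0,0.005],[0,0,0,0,0,0,0.005],[0,0,0,0,0,0,0.005]]]' >/dev/null; python3 s.py
python3 - <<'E'
from h import *
save("wrist","pics/w7.png")
b=cv2.imread("pics/w7.png");cv2.imwrite("pics/w7c.png",cv2.resize(b[150:420,180:480],None,fx=2.2,fy=2.2))
E
```

```text
pos [ 0.5123 -0.0102  0.1806] yaw 128.49 zax [ 0.001 -0.    -1.   ] F [ 1.1 -0.7  2.5] M [-0.152 -0.169 -2.317] w 0.0151 j7 0.24 7.62
```

View pics/w7c.png

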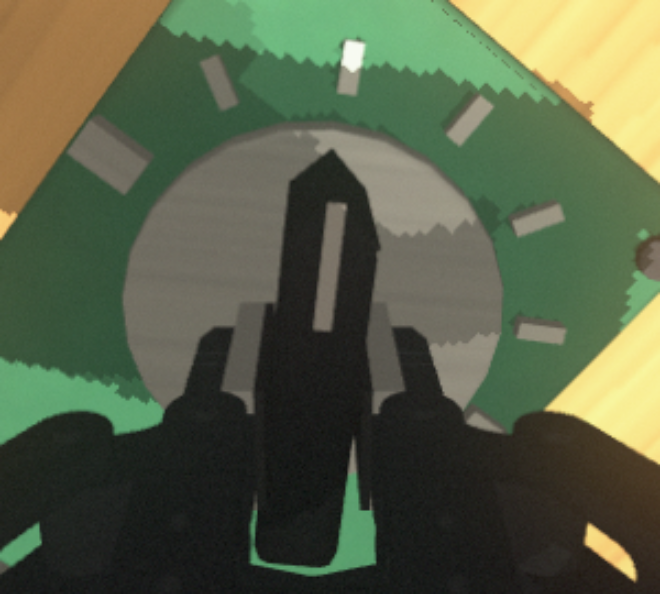

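Run:
```python
from h import *
P={"w4":(.5125,-.0101,.1754,125.8),"w5":(.5124,-.01,.1755,115.1),"w6":(.5138,-.0098,.1754,114.72),"w7":(.5123,-.0102,.1806,128.49)}
for n,(x,y,z,a) in P.items():
    R=Ro.from_euler("z",a,degrees=True)*Ro.from_euler("x",180,degrees=True)
    o={"tcp_pos":np.array([x,y,z]),"orientation":R.as_rotvec()}
    g=cv2.imread(f"pics/{n}.png").astype(int); s=g.max(2)
    m=np.zeros((480,640),np.uint8); m[235:312,300:345]=s[235:312,300:345]>75
    k,lab,st,ce=cv2.connectedComponentsWithStats(m)
    for i in range(1,k):
        if st[i,4]>200 and st[i,2]<25 and st[i,3]>40:
            v,u=np.nonzero(lab==i); X=pix2w("wrist",np.c_[u,v],z=.1325,o=o)[:,:2].astype(np.float32)
            l=cv2.fitLine(X,cv2.DIST_L2,0,.01,.01).ravel(); ang=np.degrees(np.arctan2(l[1],l[0]))%180
            # axis offset perpendicular from the axis point
            print(n,st[i],"bar yaw",ang.round(2),"tool",a,"line pt",l[2:].round(4))
```

```text
w4 [300 235   9  55 222] bar yaw 121.76 tool 125.8 line pt [0.4886 0.0128]
w4 [319 246  13  61 566] bar yaw 123.1 tool 125.8 line pt [0.4994 0.0114]
w5 [336 235   9  59 260] bar yaw 119.04 tool 115.1 line pt [0.5058 0.0222]
w5 [313 246  12  61 560] bar yaw 117.25 tool 115.1 line pt [0.5014 0.0124]
w6 [330 235  15  77 881] bar yaw 118.11 tool 114.72 line pt [0.5083 0.0179]
w6 [302 245  16  62 559] bar yaw 119.96 tool 114.72 line pt [0.5002 0.0117]
w7 [300 235  11  53 446] bar yaw 124.69 tool 128.49 line pt [0.4894 0.0096]
w7 [322 242  16  59 526] bar yaw 122.61 tool 128.49 line pt [0.4995 0.0116]
```

```bash
for i in 1 2 3 4 5 6 ; do python3 -m handwheel '[[[0,0,0,0,0,-0.08,0.005],[0,0,0,0,0,0,0.005]]]' 40 >/dev/null; python3 s.py; done
```

```text
pos [ 0.5122 -0.0102  0.1805] yaw 124.04 zax [ 0.001 -0.001 -1.   ] F [ 1.4 -2.8  3. ] M [-0.589 -0.373 -0.948] w 0.0153 j7 0.18 7.83
pos [ 0.5121 -0.0099  0.1804] yaw 119.72 zax [ 0.001 -0.002 -1.   ] F [ 1.4 -3.4  1.8] M [-0.685 -0.376  0.249] w 0.0154 j7 0.11 8.0
pos [ 0.512  -0.0098  0.1804] yaw 115.35 zax [ 0.001 -0.002 -1.   ] F [ 1.9 -5.2  2. ] M [-0.918 -0.264  1.628] w 0.0153 j7 0.04 8.17
pos [ 0.5118 -0.0093  0.1805] yaw 110.86 zax [ 0.    -0.002 -1.   ] F [-0.1 -3.1  4.4] M [-0.64   0.024  2.277] w 0.0152 j7 -0.03 8.33
pos [ 0.5118 -0.0093  0.1806] yaw 106.54 zax [ 0.    -0.003 -1.   ] F [-0.3 -4.2  6.1] M [-1.012  0.13   3.662] w 0.0154 j7 -0.1 8.5
pos [ 0.5118 -0.0093  0.1807] yaw 102.24 zax [ 0.001 -0.005 -1.   ] F [ 0.2 -6.   7.7] M [-1.308  0.142  5.152] w 0.0157 j7 -0.16 8.67
```

Run:
```python
from h import *
save("wrist","pics/w8.png")
b=cv2.imread("pics/w8.png");cv2.imwrite("pics/w8c.png",cv2.resize(b[150:420,180:480],None,fx=2,fy=2))
p,d=save("top","pics/top3.png")
cv2.imwrite("pics/crop4.png",cv2.resize(p[190:300,330:580,::-1],None,fx=3.2,fy=3.2,interpolation=cv2.INTER_CUBIC))
```

```text
(no output)
```

View pics/w8c.png

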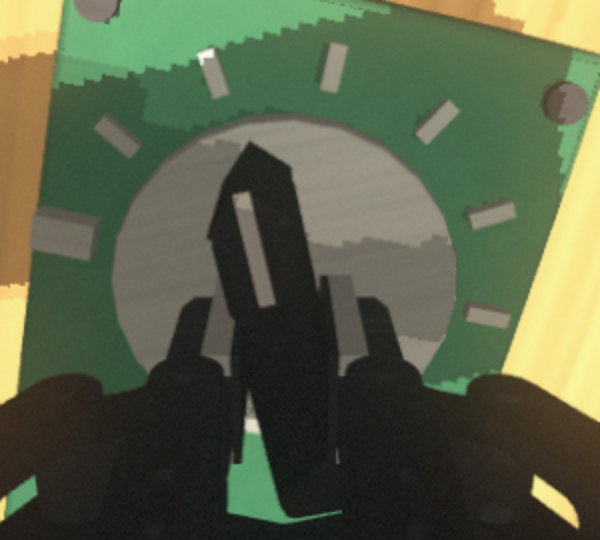

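View pics/crop4.png

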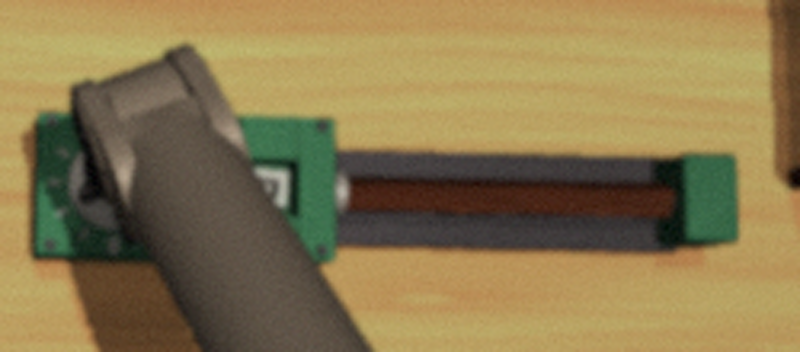

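Run:
```python
from h import *
o=r.get_obs(); print(o["moment"],o["tau"].round(2))
n="w8"
g=cv2.imread(f"pics/{n}.png").astype(int); s=g.max(2)
m=np.zeros((480,640),np.uint8); m[235:312,270:345]=s[235:312,270:345]>75
k,lab,st,ce=cv2.connectedComponentsWithStats(m)
for i in range(1,k):
    if st[i,4]>200:
        v,u=np.nonzero(lab==i); X=pix2w("wrist",np.c_[u,v],z=.1325,o=o)[:,:2].astype(np.float32)
        l=cv2.fitLine(X,cv2.DIST_L2,0,.01,.01).ravel(); print(st[i],np.degrees(np.arctan2(l[1],l[0]))%180,l[2:])
b=cv2.imread("pics/w8.png")
print(b[200:240:10,300:330:10].tolist()[:2])
p=cv2.imread("pics/side0.png"); q,d=save("side","pics/side3.png"); q=q[:,:,::-1]
cv2.imwrite("pics/sidecmp.png",np.hstack([cv2.resize(p[140:280,290:420],None,fx=3,fy=4),cv2.resize(q[140:280,290:420],None,fx=3,fy=4)]))
```

```text
[-1.28968012  0.27077587  5.0885569 ] [  2.01 -42.53  -2.6  -20.22  -4.78  -0.88  -5.13]
[ 270  235   27   77 1302] 103.35004 [0.49281418 0.01252734]
[326 235  19  59 737] 109.43075 [0.5120503  0.02165963]
[296 246  22  58 521] 114.31425 [0.5025859  0.01322304]
[[[74, 107, 64], [73, 106, 66], [77, 109, 69]], [[78, 89, 89], [83, 93, 95], [103, 117, 120]]]
```

View pics/sidecmp.png

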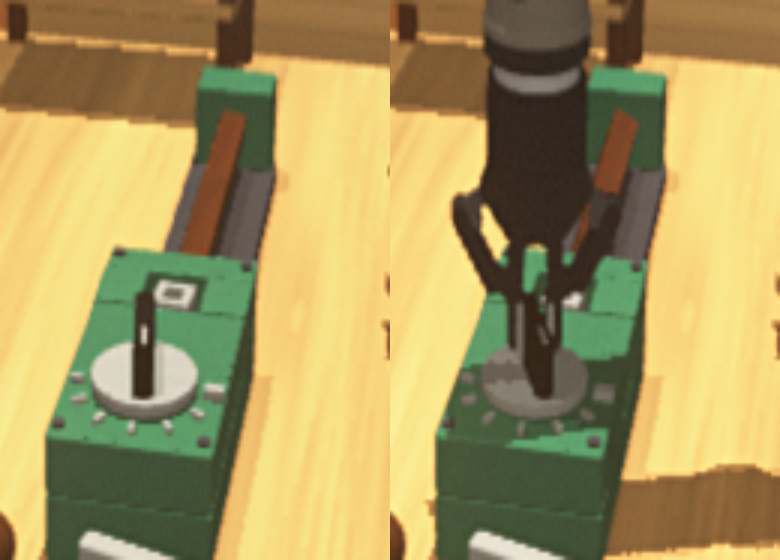

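Under 5 N m the bar yields only to about 114°, so it is held stiffly at 60°. I'll relax the load and compare the stick and screw head now with the first picture.

```bash
python3 -m handwheel '[[[0,0,0,0,0,0.1,0.005],[0,0,0,0,0,0.1,0.005],[0,0,0,0,0,0.1,0.03],[0,0,0,0,0,0,0.045],[0,0,0,0,0,0,0.06],[0,0,0,0,0,0,0.06]]]'; python3 s.py
python3 - <<'E'
from h import *
p=cv2.imread("pics/side0.png"); q,d=save("side","pics/side4.png"); q=q[:,:,::-1]
f=lambda a:cv2.resize(a[150:220,325:390],None,fx=6,fy=6,interpolation=cv2.INTER_CUBIC)
cv2.imwrite("pics/stick.png",np.hstack([f(p),f(q)]))
save("wrist","pics/w9.png")
E
```

```text
clock: 9.32
tcp_pos: [0.5116, -0.0096, 0.1801]
orientation: [-1.611, -2.696, 0.0]
contact_force: [0.0, -0.3, -0.5]
grip_width: 0.0599
pos [ 0.5116 -0.0096  0.1801] yaw 118.28 zax [-0.001  0.    -1.   ] F [ 0.  -0.3 -0.5] M [-0.021  0.011  0.004] w 0.0599 j7 0.09 9.32
```

View pics/stick.png

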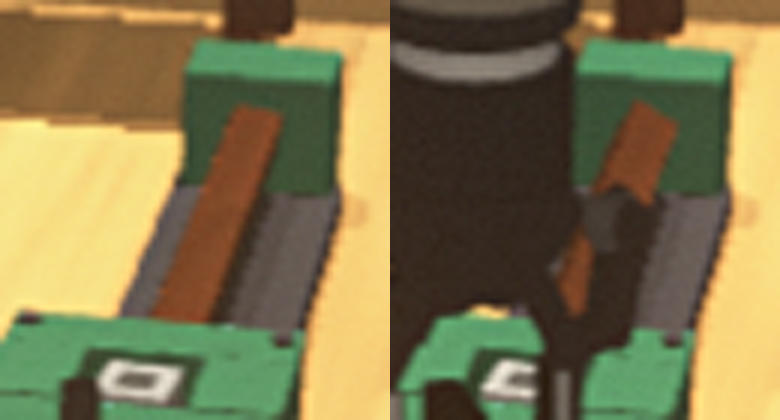

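View pics/w9.png

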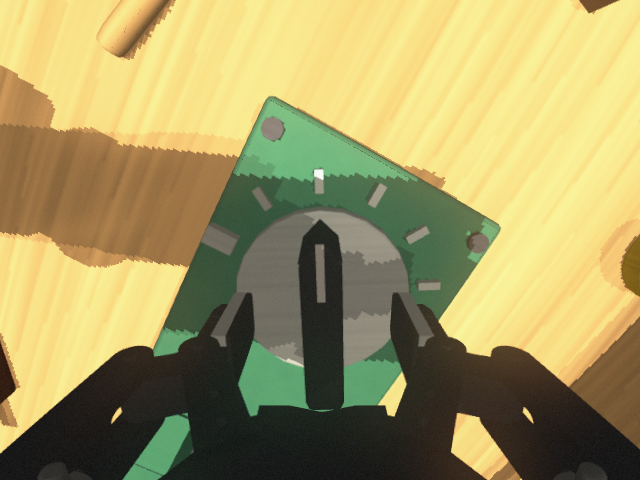

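Relaxed, the bar is again at about 119–120° on mark 2, and the stick has visibly turned with it (end at (655,120) against (258,115) before). I'll try a soft 20 N grip and small slow steps.

```bash
python3 -m handwheel '[[[0,0,0,0,0,0.03,0.03],[0,0,0,0,0,0,0.02],[0,0,0,0,0,0,0.01],[0,0,0,0,0,0,0.01],[0,0,0,0,0,0,0.01]]]' 20; python3 s.py
for i in 1 2 3 4 ; do python3 -m handwheel '[[[0,0,0,0,0,0.03,0.01]]]' >/dev/null; python3 s.py; done
```

```text
clock: 9.83
tcp_pos: [0.512, -0.0099, 0.1805]
orientation: [-1.571, -2.721, 0.0]
contact_force: [-0.9, 0.3, 0.7]
grip_width: 0.0158
pos [ 0.512  -0.0099  0.1805] yaw 119.99 zax [-0. -0. -1.] F [-0.9  0.3  0.7] M [ 0.057 -0.003  0.033] w 0.0158 j7 0.11 9.83
pos [ 0.512  -0.0098  0.1805] yaw 121.65 zax [ 0.  0. -1.] F [-0.3  1.2  0.4] M [ 0.209  0.075 -0.685] w 0.0152 j7 0.14 9.92
pos [ 0.5121 -0.01    0.1805] yaw 123.37 zax [ 0.  0. -1.] F [-0.3  1.2  1.3] M [ 0.236  0.14  -1.016] w 0.0157 j7 0.17 10.0
pos [ 0.5121 -0.0099  0.1806] yaw 125.02 zax [-0.     0.001 -1.   ] F [-0.5  1.4  1.1] M [ 0.264  0.107 -1.557] w 0.0156 j7 0.19 10.08
pos [ 0.5121 -0.01    0.1806] yaw 126.64 zax [-0.     0.001 -1.   ] F [-0.9  0.5  2.2] M [ 0.418  0.069 -1.977] w 0.0156 j7 0.22 10.17
```

```bash
python3 -m handwheel '[[[0,0,0,0,0,-0.105,0.01],[0,0,0,0,0,0,0.01],[0,0,0,0,0,0,0.01]]]' 20 >/dev/null; python3 s.py; for i in 1 2 3; do python3 -m handwheel '[[[0,0,0,0,0,0.004,0.01],[0,0,0,0,0,0,0.01],[0,0,0,0,0,0,0.01]]]' >/dev/null; python3 s.py; done
```

```text
pos [ 0.5121 -0.01    0.1805] yaw 120.97 zax [ 0. -0. -1.] F [0.5 0.1 0.3] M [ 0.022 -0.068 -0.315] w 0.0158 j7 0.13 10.42
pos [ 0.5121 -0.01    0.1804] yaw 121.15 zax [ 0.  0. -1.] F [ 0.6 -0.7  1. ] M [ 0.054 -0.085 -0.38 ] w 0.0156 j7 0.13 10.67
pos [ 0.5121 -0.01    0.1805] yaw 121.34 zax [ 0.  0. -1.] F [ 0.8 -0.4  1.4] M [ 0.066 -0.154 -0.413] w 0.016 j7 0.14 10.92
pos [ 0.5121 -0.01    0.1805] yaw 121.56 zax [ 0. -0. -1.] F [ 0.5 -1.3  1.7] M [-0.057 -0.188 -0.445] w 0.0157 j7 0.14 11.17
```

Gentle torque doesn't release it either. I'll try one firm turn with full grip, reading as I go, to see whether this detent gives.

```bash
python3 -m handwheel '[[[0,0,0,0,0,-0.02,0.005],[0,0,0,0,0,0,0.005],[0,0,0,0,0,0,0.005]]]' 120 >/dev/null; python3 s.py; for i in 1 2 3; do python3 -m handwheel '[[[0,0,0,0,0,0.12,0.005]]]' 120 >/dev/null; python3 s.py; done;python3 -m handwheel '[[[0,0,0,0,0,0,0.005]]]' 120 >/dev/null; python3 s.py
```

```text
pos [ 0.5121 -0.0099  0.1807] yaw 120.47 zax [ 0. -0. -1.] F [ 0.1 -2.   5.3] M [-0.184  0.217 -0.113] w 0.0136 j7 0.12 11.42
pos [ 0.5122 -0.0099  0.1808] yaw 127.09 zax [ 0.  0. -1.] F [-1.6 -0.1  5.3] M [ 0.349  0.124 -3.052] w 0.0139 j7 0.22 11.5
pos [ 0.5123 -0.0099  0.1809] yaw 133.84 zax [-0.     0.003 -1.   ] F [-1.3  2.4  6.8] M [ 0.915  0.332 -5.392] w 0.0136 j7 0.33 11.58
pos [ 0.5123 -0.01    0.181 ] yaw 140.3 zax [-0.001  0.005 -1.   ] F [-3.1  4.   8.4] M [ 1.545  0.454 -7.875] w 0.014 j7 0.43 11.67
pos [ 0.5122 -0.01    0.1809] yaw 140.23 zax [-0.002  0.006 -1.   ] F [-8.8 12.9 33. ] M [2.285 1.389 0.406] w 0.0128 j7 0.43 11.75
```

```bash
python3 s.py
python3 - <<'E'
from h import *
save("wrist","pics/w10.png")
E
```

```text
pos [ 0.5122 -0.01    0.1809] yaw 140.23 zax [-0.002  0.006 -1.   ] F [-8.8 12.9 33. ] M [2.285 1.389 0.406] w 0.0128 j7 0.43 11.75
```

View pics/w10.png

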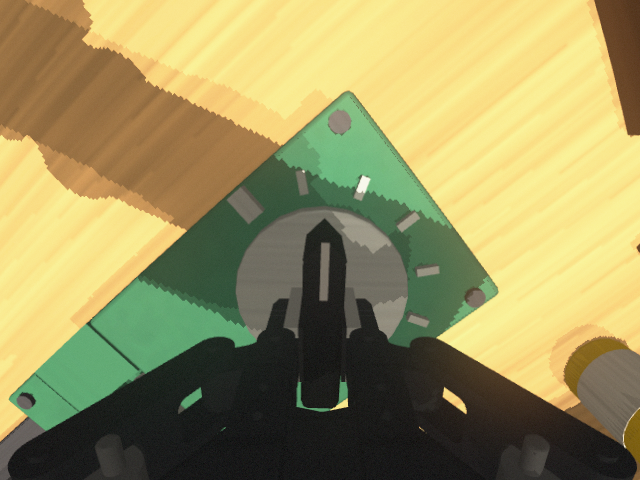

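It let go: the bar, at (324,222), is now aligned with the tool at 140°. I'll go on gently and watch the torque.

```bash
for i in 1 2 3 4; do python3 -m handwheel '[[[0,0,0,0,0,0.05,0.005],[0,0,0,0,0,0,0.005]]]' 60 >/dev/null; python3 s.py; done
```

```text
pos [ 0.5131 -0.0105  0.1811] yaw 144.1 zax [ 0.002 -0.001 -1.   ] F [ 1.4 -2.5  5.9] M [-0.738 -0.204  0.165] w 0.0134 j7 0.48 11.97
pos [ 0.5132 -0.0104  0.1812] yaw 146.99 zax [ 0.003 -0.001 -1.   ] F [ 2.1 -1.3  6.2] M [-0.692 -0.282  0.228] w 0.0135 j7 0.53 12.13
pos [ 0.5132 -0.0104  0.1812] yaw 149.86 zax [ 0.003 -0.001 -1.   ] F [ 1.5 -1.6  5.8] M [-0.671 -0.382  0.138] w 0.0136 j7 0.57 12.3
pos [ 0.5133 -0.0103  0.1811] yaw 152.56 zax [ 0.003 -0.    -1.   ] F [ 1.4 -2.5  5.3] M [-0.476 -0.331 -0.76 ] w 0.0134 j7 0.61 12.47
```

Between clicks the torque is about 0.2 N m as described, but in the click it holds hard. I'll continue anticlockwise with full grip.

```bash
python3 -m handwheel '[[[0,0,0,0,0,0,0.005]]]' 120 >/dev/null; python3 s.py;  for i in 1 2 3 ; do python3 -m handwheel '[[[0,0,0,0,0,0.11,0.005]]]' 120 >/dev/null; python3 s.py; done;python3 -m handwheel '[[[0,0,0,0,0,0,0.005]]]' 120 >/dev/null; python3 s.py
```

```text
pos [ 0.5133 -0.0104  0.1812] yaw 152.44 zax [ 0.003 -0.    -1.   ] F [ 1.5 -0.7  5.8] M [-0.51  -0.356 -0.716] w 0.0136 j7 0.61 12.55
pos [ 0.5133 -0.0102  0.1812] yaw 158.49 zax [ 0.003  0.001 -1.   ] F [1.9 0.  5. ] M [ 0.152 -0.407 -3.529] w 0.0137 j7 0.7 12.63
pos [ 0.5134 -0.0102  0.1813] yaw 164.68 zax [ 0.002  0.003 -1.   ] F [1.6 1.8 6.4] M [ 0.678 -0.223 -5.67 ] w 0.0135 j7 0.8 12.72
pos [ 0.5123 -0.0098  0.1812] yaw 171.07 zax [-0.001  0.003 -1.   ] F [-23.3  10.8  25.4] M [ 2.655  3.85  -0.021] w 0.0133 j7 0.89 12.8
pos [ 0.512  -0.0095  0.1813] yaw 171.73 zax [-0.  0. -1.] F [-4.5 -1.  14.2] M [0.246 1.129 0.245] w 0.0136 j7 0.9 12.88
```

```bash
for i in 1 2 3 4 5 6; do python3 -m handwheel '[[[0,0,0,0,0,0.04,0.005],[0,0,0,0,0,0,0.005]]]' 60 >/dev/null; python3 s.py; done
```

```text
pos [ 0.512  -0.0094  0.1813] yaw 173.9 zax [-0. -0. -1.] F [-4.4 -1.4 14.3] M [0.247 1.117 0.127] w 0.0133 j7 0.93 13.05
pos [ 0.512  -0.0094  0.1813] yaw 176.2 zax [-0. -0. -1.] F [-3.7 -0.6 13.9] M [0.238 1.059 0.154] w 0.0135 j7 0.97 13.22
pos [ 0.512  -0.0094  0.1813] yaw 178.5 zax [-0.    -0.001 -1.   ] F [-3.4 -0.4 15. ] M [0.14  1.152 0.169] w 0.0136 j7 1.0 13.38
pos [ 0.512  -0.0094  0.1813] yaw -179.28 zax [-0. -0. -1.] F [-4.6 -0.9 14.2] M [ 0.218  1.194 -0.253] w 0.0133 j7 1.03 13.55
pos [ 0.512  -0.0094  0.1813] yaw -177.15 zax [-0.     0.001 -1.   ] F [-5.   0.3 13.2] M [ 0.435  1.097 -1.115] w 0.0133 j7 1.07 13.72
pos [ 0.512  -0.0094  0.1813] yaw -175.03 zax [-0.001  0.001 -1.   ] F [-5.5  0.8 13.6] M [ 0.637  1.244 -2.084] w 0.0135 j7 1.1 13.88
```

```bash
for i in 1 2 ; do python3 -m handwheel '[[[0,0,0,0,0,0.06,0.005],[0,0,0,0,0,0,0.005]]]' 120 >/dev/null; python3 s.py; done
python3 - <<'E'
from h import *
o=r.get_obs(); p,d=save("wrist","pics/w11.png")
s=p.astype(int).max(2)
m=np.zeros((480,640),np.uint8); m[235:315,280:365]=s[235:315,280:365]>75
k,lab,st,ce=cv2.connectedComponentsWithStats(m)
for i in range(1,k):
    if st[i,4]>200:
        v,u=np.nonzero(lab==i); X=pix2w("wrist",np.c_[u,v],z=.1325,o=o)[:,:2].astype(np.float32)
        l=cv2.fitLine(X,cv2.DIST_L2,0,.01,.01).ravel(); print(st[i],np.degrees(np.arctan2(l[1],l[0]))%180,l[2:])
E
```

```text
pos [ 0.512  -0.0095  0.1813] yaw -171.81 zax [-0.001  0.003 -1.   ] F [-4.4  0.9 12.3] M [ 0.844  1.285 -3.623] w 0.0136 j7 1.15 14.05
pos [ 0.5121 -0.0096  0.1813] yaw -168.64 zax [-0.002  0.004 -1.   ] F [-3.8  2.7 14.4] M [ 0.986  1.39  -5.176] w 0.0134 j7 1.2 14.22
[ 280  235   33   80 2005] 6.2740464 [ 0.48919946 -0.0253053 ]
[ 345  235   20   80 1071] 9.862251 [ 0.48636132 -0.00266687]
[323 243  17  59 517] 3.9722922 [ 0.48766056 -0.01177292]
```

View pics/w11.png

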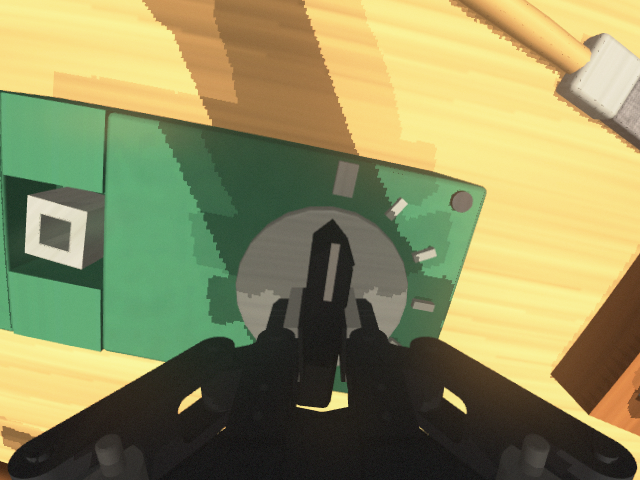

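The bar reads 184°, i.e. against its stop (183.4° expected), pointing at the home mark at (345,180), with 5 N m on it. Now clockwise, counting clicks.

```bash
for i in 1 2 ; do python3 -m handwheel '[[[0,0,0,0,0,-0.1,0.005]]]' 120 >/dev/null; done; python3 s.py; for i in 1 2 3 ; do python3 -m handwheel '[[[0,0,0,0,0,-0.11,0.005]]]' 120 >/dev/null; python3 s.py; done;python3 -m handwheel '[[[0,0,0,0,0,0,0.005]]]' 120 >/dev/null; python3 s.py
```

```text
pos [ 0.512  -0.0095  0.1813] yaw -179.83 zax [-0.001  0.001 -1.   ] F [-4.9 -0.4 13.5] M [0.2   1.204 0.15 ] w 0.0132 j7 1.03 14.43
pos [ 0.512  -0.0095  0.1814] yaw 174.3 zax [ 0.    -0.001 -1.   ] F [-4.4 -1.8 16. ] M [-0.485  1.165  2.893] w 0.0135 j7 0.94 14.52
pos [ 0.512  -0.0094  0.1815] yaw 168.41 zax [ 0.001 -0.004 -1.   ] F [-5.5 -3.7 16.4] M [-1.084  1.12   4.93 ] w 0.0133 j7 0.85 14.6
pos [ 0.5119 -0.0093  0.1816] yaw 162.5 zax [ 0.002 -0.006 -1.   ] F [-3.7 -5.  17.5] M [-1.533  1.151  7.092] w 0.0134 j7 0.75 14.68
pos [ 0.5119 -0.0092  0.1816] yaw 162.67 zax [ 0.002 -0.007 -1.   ] F [-3.5 -6.5 15.9] M [-1.488  1.022  6.465] w 0.0132 j7 0.75 14.77
```

```bash
for i in 1 2 3; do python3 -m handwheel '[[[0,0,0,0,0,-0.06,0.005]]]' 120 >/dev/null; python3 s.py; done;python3 -m handwheel '[[[0,0,0,0,0,0,0.005]]]' 120 >/dev/null; python3 s.py
```

```text
pos [ 0.5119 -0.0092  0.1817] yaw 159.64 zax [ 0.002 -0.008 -1.   ] F [-4.5 -6.8 17.6] M [-1.785  1.151  7.791] w 0.0137 j7 0.71 14.85
pos [ 0.5118 -0.0092  0.1817] yaw 156.29 zax [ 0.002 -0.009 -1.   ] F [-3.7 -7.8 18. ] M [-2.051  1.217  9.15 ] w 0.0131 j7 0.66 14.93
pos [ 0.512  -0.0095  0.1821] yaw 151.67 zax [ 0.001 -0.004 -1.   ] F [-5.8 -2.2 19.8] M [-0.906  1.503 -0.04 ] w 0.0133 j7 0.59 15.02
pos [ 0.512  -0.0096  0.1821] yaw 151.33 zax [ 0.    -0.002 -1.   ] F [-6.3 -2.2 20.8] M [-0.69   1.679 -0.16 ] w 0.0134 j7 0.59 15.1
```

```bash
python3 -m handwheel '[[[0,0,0,0,0,-0.11,0.005],[0,0,0,0,0,-0.11,0.005]]]' 120 >/dev/null; python3 s.py; for i in 1 2 3 4; do python3 -m handwheel '[[[0,0,0,0,0,-0.08,0.005]]]' 120 >/dev/null; python3 s.py; done;python3 -m handwheel '[[[0,0,0,0,0,0,0.005]]]' 120 >/dev/null; python3 s.py
```

```text
pos [ 0.512  -0.0096  0.1822] yaw 138.93 zax [ 0.    -0.003 -1.   ] F [-6.8 -3.6 24.6] M [-0.988  2.045  3.412] w 0.0129 j7 0.4 15.27
pos [ 0.5119 -0.0095  0.1823] yaw 134.66 zax [ 0.001 -0.005 -1.   ] F [-7.2 -3.7 24.2] M [-1.271  2.01   4.935] w 0.0131 j7 0.33 15.35
pos [ 0.5116 -0.0087  0.1821] yaw 130.25 zax [ 0.    -0.004 -1.   ] F [-16.9  10.3  31.2] M [-0.115  2.698 -0.273] w 0.0131 j7 0.27 15.43
pos [ 0.5115 -0.0088  0.1822] yaw 125.04 zax [-0.001 -0.002 -1.   ] F [-8.6 -0.1 24.6] M [0.169 2.234 0.021] w 0.0136 j7 0.19 15.52
pos [ 0.5115 -0.0088  0.1822] yaw 120.33 zax [-0.001 -0.001 -1.   ] F [-8.6  0.1 23.3] M [ 0.368  2.168 -0.023] w 0.0133 j7 0.12 15.6
pos [ 0.5116 -0.0088  0.1822] yaw 120.3 zax [-0.001 -0.001 -1.   ] F [-8.8  0.2 23.7] M [ 0.298  2.241 -0.136] w 0.0132 j7 0.12 15.68
```

```bash
python3 -m handwheel '[[[-0.001,0.0005,0.003,0,0,-0.11,0.005],[0,0,0,0,0,-0.11,0.005]]]' 120 >/dev/null; python3 s.py; for i in 1 2 3 4; do python3 -m handwheel '[[[0,0,0,0,0,-0.08,0.005]]]' 120 >/dev/null; python3 s.py; done;python3 -m handwheel '[[[0,0,0,0,0,0,0.005]]]' 120 >/dev/null; python3 s.py
```

```text
pos [ 0.5112 -0.0089  0.1825] yaw 108.29 zax [ 0.002 -0.002 -1.   ] F [ 6.4 -2.4 -9.5] M [-0.52  -1.024  4.87 ] w 0.0135 j7 -0.07 15.85
pos [ 0.5113 -0.0088  0.1826] yaw 104.02 zax [ 0.002 -0.003 -1.   ] F [ 6.9 -3.1 -8.2] M [-0.975 -0.899  6.279] w 0.013 j7 -0.13 15.93
pos [ 0.5115 -0.0094  0.1824] yaw 98.95 zax [ 0.002 -0.002 -1.   ] F [  7.3   2.  -10.2] M [ 0.508 -1.319  0.151] w 0.0132 j7 -0.21 16.02
pos [ 0.5116 -0.0095  0.1824] yaw 93.99 zax [ 0.001  0.    -1.   ] F [  7.1  -0.8 -11.3] M [-0.175 -1.211  0.031] w 0.013 j7 -0.28 16.1
pos [ 0.5116 -0.0095  0.1824] yaw 89.35 zax [ 0.001  0.    -1.   ] F [  7.1  -1.  -11.7] M [-0.076 -1.154 -0.025] w 0.0133 j7 -0.35 16.18
pos [ 0.5116 -0.0094  0.1824] yaw 89.3 zax [ 0.001  0.    -1.   ] F [  8.3  -1.3 -11.2] M [-0.102 -1.166 -0.295] w 0.0131 j7 -0.35 16.27
```

```bash
python3 -m handwheel '[[[0.001,0,-0.001,0,0,-0.11,0.005],[0,0,0,0,0,-0.11,0.005]]]' 120 >/dev/null; python3 s.py; for i in 1 2 3 4; do python3 -m handwheel '[[[0,0,0,0,0,-0.08,0.005]]]' 120 >/dev/null; python3 s.py; done;python3 -m handwheel '[[[0,0,0,0,0,0,0.005]]]' 120 >/dev/null; python3 s.py
```

```text
pos [ 0.5119 -0.0094  0.1824] yaw 77.22 zax [-0.    -0.003 -1.   ] F [-1.1 -4.3  5.5] M [-0.837  0.445  4.379] w 0.0131 j7 -0.54 16.43
pos [ 0.5118 -0.0093  0.1825] yaw 72.97 zax [ 0.    -0.005 -1.   ] F [-1.  -5.8  6.2] M [-1.291  0.277  5.851] w 0.0135 j7 -0.61 16.52
pos [ 0.5121 -0.0086  0.1824] yaw 68.23 zax [ 0.001 -0.003 -1.   ] F [ 0.3 -4.8  3. ] M [-0.51 -0.14 -0.  ] w 0.0131 j7 -0.68 16.6
pos [ 0.5122 -0.0089  0.1825] yaw 63.1 zax [ 0.001 -0.    -1.   ] F [-0.5 -0.5  2.2] M [ 0.37  -0.347  0.071] w 0.0133 j7 -0.76 16.68
pos [ 0.5122 -0.0089  0.1825] yaw 58.45 zax [ 0.001  0.    -1.   ] F [-0.3 -0.7  1.5] M [ 0.161 -0.401  0.71 ] w 0.0131 j7 -0.83 16.77
pos [ 0.5122 -0.0089  0.1825] yaw 58.56 zax [ 0.001 -0.    -1.   ] F [-0.  -0.   1.6] M [ 0.236 -0.489  0.39 ] w 0.0134 j7 -0.83 16.85
```

Click 4. Now the fifth, at yaw 30°.

```bash
python3 -m handwheel '[[[0,0,0,0,0,-0.11,0.005],[0,0,0,0,0,-0.11,0.005]]]' 120 >/dev/null; python3 s.py; for i in 1 2 3; do python3 -m handwheel '[[[0,0,0,0,0,-0.08,0.005]]]' 120 >/dev/null; python3 s.py; done;python3 -m handwheel '[[[0,0,0,0,0,-0.02,0.005]]]' 120 >/dev/null; python3 s.py
```

```text
pos [ 0.5123 -0.0089  0.1826] yaw 46.62 zax [ 0.001 -0.003 -1.   ] F [ 0.3 -3.3  3.3] M [-0.866 -0.211  5.388] w 0.0129 j7 -1.02 17.02
pos [ 0.5125 -0.0093  0.1828] yaw 42.04 zax [ 0.002 -0.004 -1.   ] F [-0.6 -3.  12.2] M [-1.209 -0.176  0.08 ] w 0.0131 j7 -1.09 17.1
pos [ 0.5126 -0.0095  0.1829] yaw 36.92 zax [ 0.002 -0.002 -1.   ] F [-1.4 -0.1  4.8] M [-1.392 -0.805  0.08 ] w 0.013 j7 -1.16 17.18
pos [ 0.5126 -0.0096  0.1829] yaw 32.24 zax [ 0.002 -0.001 -1.   ] F [-1.7 -0.1  5.5] M [-1.561 -0.683  0.04 ] w 0.0132 j7 -1.23 17.27
pos [ 0.5126 -0.0096  0.1829] yaw 31.08 zax [ 0.002 -0.001 -1.   ] F [-1.3 -0.8  4.6] M [-1.621 -0.761 -0.009] w 0.0132 j7 -1.25 17.35
```

```bash
python3 -m handwheel '[[[0,0,0,0,0,-0.02,0.005],[0,0,0,0,0,0,0.03],[0,0,0,0,0,0,0.05],[0,0,0,0,0,0,0.07],[0,0,0.03,0,0,0,0.08],[0,0,0.04,0,0,0,0.08],[0,0,0.04,0,0,0,0.08],[0,0,0,0,0,0,0.08]]]' 60
python3 - <<'E'
from h import *
save("wrist","pics/w12.png")
E
python3 s.py
```

```text
clock: 18.02
tcp_pos: [0.5153, -0.009, 0.2995]
orientation: [3.033, 0.812, 0.017]
contact_force: [1.3, -1.1, -1.3]
grip_width: 0.0798
pos [ 0.514  -0.0092  0.2963] yaw 29.97 zax [ 0.008  0.    -1.   ] F [ 0.4 -0.7 -0.2] M [ 0.041  0.005 -0.008] w 0.0802 j7 -1.22 18.07
```

View pics/w12.png

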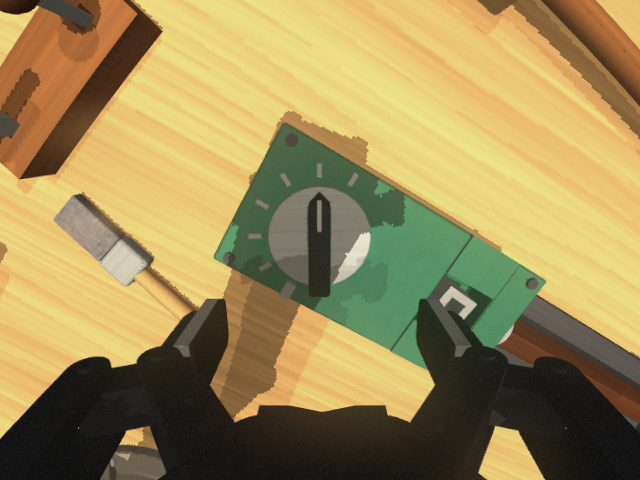

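The pointer at (319,193) lines up with the fifth mark at (319,170); home is at (287,288) and the sixth at (353,180). The selector rests in click five. On to the key.

```bash
python3 -m handwheel '[[[-0.004,0.017,0,0,0,0.12,0.08],[-0.004,0.017,0,0,0,0.12,0.08],[-0.004,0.017,0,0,0,0.12,0.08],[-0.004,0.017,0,0,0,0.12,0.08],[-0.004,0.017,0,0,0,0.12,0.08],[-0.004,0.017,0,0,0,0.12,0.08],[-0.004,0.017,0,0,0,0.12,0.08],[-0.004,0.017,0,0,0,0.12,0.08],[-0.004,0.017,0,0,0,0.12,0.08],[-0.004,0.017,0,0,0,0.12,0.08]]]'
python3 -m handwheel '[[[-0.003,0.017,0,0,0,0.12,0.08],[-0.003,0.017,0,0,0,0.12,0.08],[-0.003,0.017,0,0,0,0.12,0.08],[-0.003,0.017,0,0,0,0.12,0.08],[-0.003,0.017,0,0,0,0.12,0.08],[-0.003,0.017,0,0,0,0.12,0.08],[-0.003,0.017,0,0,0,0.12,0.08],[-0.002,0.005,0,0,0,0.12,0.08],[0,0,0,0,0,0.12,0.08],[0,0,0,0,0,0.08,0.08]]]'
python3 -m handwheel '[[[0,0,0,0,0,0,0.08],[0,0,0,0,0,0,0.08]]]' >/dev/null
cat > key.py <<'E'
import sys
from h import *
o=r.get_obs(); p,d=save("wrist",sys.argv[1])
for q in r.masks_of("key_bar","wrist")[:3]:
    v,u=np.nonzero(q["pixels"]&(d>0)); X=pix2w("wrist",np.c_[u,v],d=d[v,u],o=o); zt=np.percentile(X[:,2],90); T=X[abs(X[:,2]-zt)<.006]
    print(round(q["p"],2),q["at"],zt.round(4),[np.round(a,4) for a in cv2.minAreaRect(T[:,:2].astype(np.float32))])
E
python3 key.py pics/w13.png; python3 s.py
```

```text
clock: 18.9
tcp_pos: [0.4711, 0.161, 0.2911]
orientation: [-2.038, -2.389, 0.003]
contact_force: [0.7, -0.2, 0.6]
grip_width: 0.0802
clock: 19.73
tcp_pos: [0.4481, 0.2849, 0.291]
orientation: [-0.393, -3.114, 0.001]
contact_force: [-0.0, -0.3, -0.7]
grip_width: 0.08
0.86 [612.7, 208.3] 0.1221 [array([0.4768, 0.5114]), array([0.0283, 0.0115]), np.float64(3.6235)]
0.84 [325.2, 252.3] 0.1531 [array([0.4533, 0.2841]), array([0.0161, 0.0991]), np.float64(75.409)]
0.76 [500.8, 212.8] 0.1379 [array([0.4683, 0.4098]), array([0.0174, 0.1   ]), np.float64(63.6548)]
pos [0.4489 0.2842 0.2918] yaw 164.99 zax [-0.001 -0.    -1.   ] F [-0.5 -0.4 -0.2] M [-0.022 -0.041 -0.049] w 0.0801 j7 0.37 20.0
```

View pics/w13.png

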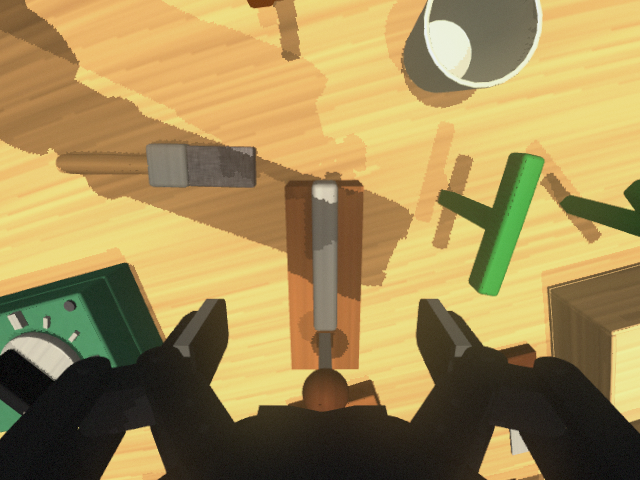

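The steel T bar is centred at (325,252) in the rack between the jaws; the green T at (510,225) is clear. Descending to grasp it.

```bash
python3 -m handwheel '[[[0.004,0,0,0,0,0.007,0.055],[0,0,-0.03,0,0,0,0.055],[0,0,-0.035,0,0,0,0.055],[0,0,-0.022,0,0,0,0.055],[0,0,-0.009,0,0,0,0.055],[0,0,0,0,0,0,0.055],[0,0,0,0,0,0,0.055],[0,0,0,0,0,0,0.055]]]'; python3 s.py
```

```text
clock: 20.67
tcp_pos: [0.4538, 0.2854, 0.198]
orientation: [0.396, 3.115, 0.003]
contact_force: [0.7, -0.1, 0.6]
grip_width: 0.0552
pos [0.4538 0.2854 0.198 ] yaw 165.51 zax [ 0.002  0.001 -1.   ] F [ 0.7 -0.1  0.6] M [ 0.03  -0.026  0.01 ] w 0.0552 j7 0.28 20.67
```

```bash
python3 -m handwheel '[[[0,-0.001,-0.002,0,0,0,0.04],[0,0,0,0,0,0,0.02],[0,0,0,0,0,0,0.005],[0,0,0,0,0,0,0.005],[0,0,0,0,0,0,0.005]]]' 70; python3 s.py
python3 - <<'E'
from h import *
save("wrist","pics/w14.png")
E
```

```text
clock: 21.08
tcp_pos: [0.4535, 0.284, 0.1953]
orientation: [0.396, 3.115, 0.002]
contact_force: [0.8, 0.2, 6.6]
grip_width: 0.015
pos [0.4535 0.284  0.1953] yaw 165.51 zax [ 0.001  0.001 -1.   ] F [0.8 0.2 6.6] M [-0.085  0.048  0.023] w 0.015 j7 0.28 21.08
```

View pics/w14.png

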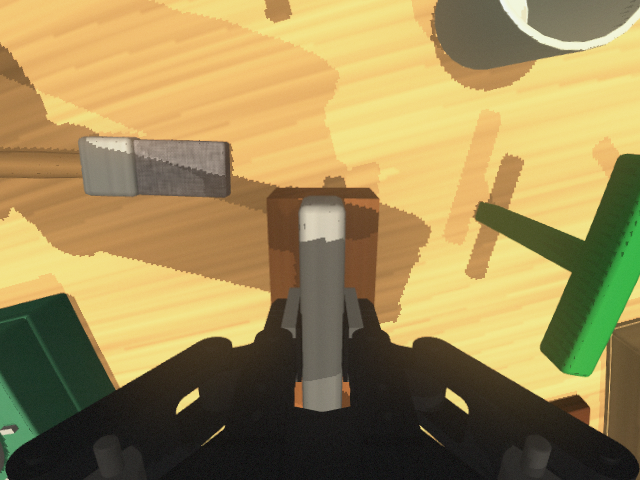

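```bash
python3 -m handwheel '[[[0,0,0.01,0,0,0,0.005],[0,0,0.02,0,0,0,0.005],[0,0,0.03,0,0,0,0.005],[0,0,0.035,0,0,0,0.005],[0,0,0.035,0,0,0,0.005],[0,0,0.02,0,0,0,0.005],[0,0,0,0,0,0,0.005]]]' 100
python3 - <<'E'
from h import *
o={"tcp_pos":np.array([.4535,.284,.1953]),"orientation":np.array([.396,3.115,.002])}
X=pix2w("wrist",[[322,197],[323,410]],z=.1525,o=o); R=Ro.from_rotvec(o["orientation"]).as_matrix()
print("ends in tool",(X-o["tcp_pos"])@R)
save("side","pics/side5.png")
E
python3 s.py
```

```text
clock: 21.72
tcp_pos: [0.4539, 0.2851, 0.3493]
orientation: [0.395, 3.111, 0.007]
contact_force: [0.4, 0.6, -3.0]
grip_width: 0.0144
ends in tool [[ 0.05243505 -0.00017736  0.04272909]
 [-0.03284499  0.00030023  0.04284483]]
pos [0.4533 0.2841 0.3465] yaw 165.51 zax [ 0.003  0.002 -1.   ] F [-0.6  0.2 -3.9] M [-0.033 -0.043  0.03 ] w 0.0145 j7 0.43 21.77
```

View pics/side5.png

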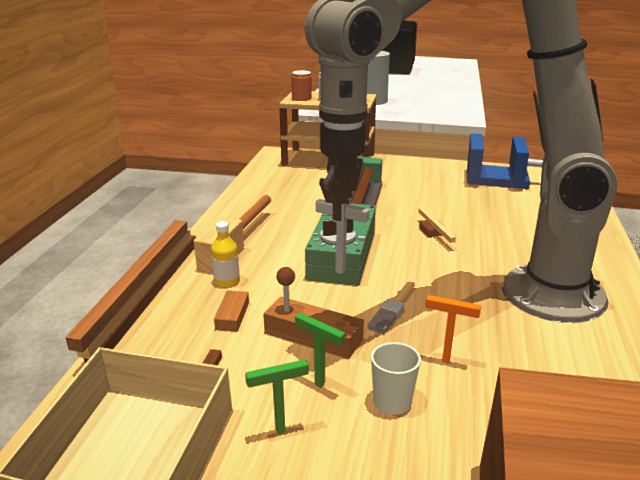

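The key is out of the rack (T at about (342,210), shaft down to (341,270)) and the rest are undisturbed. Carrying it to a point short of the screw for another look at the socket.

```bash
python3 -m handwheel '[[[0.006,-0.03,0,0,0,0.016,0.005],[0.006,-0.035,0,0,0,0.016,0.005],[0.006,-0.035,0,0,0,0.016,0.005],[0.006,-0.035,0,0,0,0.016,0.005],[0.006,-0.035,0,0,0,0.016,0.005],[0.006,-0.035,0,0,0,0.016,0.005],[0.006,-0.035,0,0,0,0.016,0.005],[0.006,-0.035,0,0,0,0.016,0.005],[0.006,-0.035,0,0,0,0.016,0.005],[0.005,-0.024,0,0,0,0.016,0.005]]]' 100;python3 -m handwheel '[[[0,0,0,0,0,0,0.005],[0,0,0,0,0,0,0.005],[0,0,0,0,0,0,0.005]]]' >/dev/null; python3 s.py
python3 - <<'E'
from h import *
o=r.get_obs();p,d=save("wrist","pics/w15.png")
print("pred screw px",w2pix("wrist",[[.5128,-.150,.083]],o=o))
for q in r.masks_of("lock_mouth","wrist")[:2]:
    v,u=np.nonzero(q["pixels"]&(d>0)); X=pix2w("wrist",np.c_[u,v],d=d[v,u],o=o); zt=np.percentile(X[:,2],80); T=X[abs(X[:,2]-zt)<.006]
    print(q["p"],q["at"],zt,[np.round(a,4) for a in cv2.minAreaRect(T[:,:2].astype(np.float32))])
    s=p.astype(int); m=(q["pixels"]&(s.min(2)>130)&(s.max(2)-s.min(2)<60)).astype(np.uint8)
    k,lab,st,ce=cv2.connectedComponentsWithStats(m)
    if k>1:
        i=1+np.argmax(st[1:,4]); v,u=np.nonzero(lab==i); X=pix2w("wrist",np.c_[u,v],z=.083,o=o)[:,:2].astype(np.float32); print(st[i],[np.round(a,4) for a in cv2.minAreaRect(X)])
E
```

```text
clock: 22.6
tcp_pos: [0.5107, -0.0547, 0.3421]
orientation: [-0.15, -3.134, 0.002]
contact_force: [0.9, -0.2, -3.1]
grip_width: 0.0142
pos [ 0.5111 -0.0498  0.3429] yaw 174.7 zax [-0.003  0.001 -1.   ] F [ 0.1  0.6 -3.2] M [ 0.036 -0.024 -0.012] w 0.0143 j7 1.31 22.85
pred screw px [[219.82734566 226.32073982]]
0.82 [220.1, 224.1] 0.08381654177568897 [array([ 0.5135, -0.1501]), array([0.0331, 0.0314]), np.float64(85.2165)]
[202 211  36  32 855] [array([ 0.5131, -0.1503]), array([0.0324, 0.0311]), np.float64(84.7409)]
0.62 [373.3, 213.5] 0.13293602449641223 [array([ 0.5135, -0.0103]), array([0.072, 0.016]), np.float64(30.5013)]
[ 356  174   55   55 1125] [array([0.5028, 0.0143]), array([0.0661, 0.032 ]), np.float64(30.0658)]
```

View pics/w15.png

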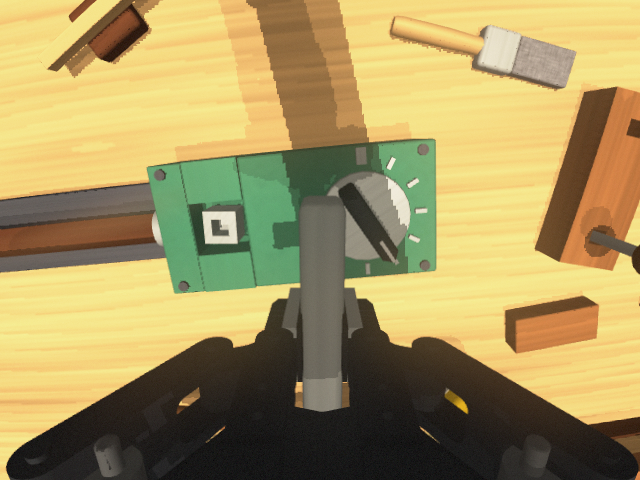

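The head is at (220,226), yaw -5.3°, centre about (0.513,-0.150); the key is square to it. Moving over the mouth and down to just above it.

```bash
python3 -m handwheel '[[[0.001,-0.025,0,0,0,0,0.005],[0.001,-0.03,0,0,0,0,0.005],[0.001,-0.03,0,0,0,0,0.005],[0,-0.015,-0.015,0,0,0,0.005],[0,0,-0.025,0,0,0,0.005],[0,0,-0.02,0,0,0,0.005],[0,0,-0.005,0,0,0,0.005],[0,0,0,0,0,0,0.005],[0,0,0,0,0,0,0.005],[0,0,0,0,0,0,0.005]]]' 100; python3 s.py
python3 - <<'E'
from h import *
p,d=save("side","pics/side6.png")
a=cv2.resize(p[160:260,300:400,::-1],None,fx=4,fy=4,interpolation=cv2.INTER_CUBIC)
q,d=save("wrist","pics/w16.png"); b=cv2.resize(q[150:350,220:420,::-1],(400,400))
cv2.imwrite("pics/mix1.png",np.hstack([a,b]))
E
```

```text
clock: 23.78
tcp_pos: [0.516, -0.1497, 0.2808]
orientation: [0.144, 3.136, -0.001]
contact_force: [-0.0, -0.3, -2.9]
grip_width: 0.0147
pos [ 0.516  -0.1497  0.2808] yaw 174.76 zax [ 0.002 -0.    -1.   ] F [-0.  -0.3 -2.9] M [0.011 0.054 0.008] w 0.0147 j7 1.45 23.78
```

View pics/mix1.png

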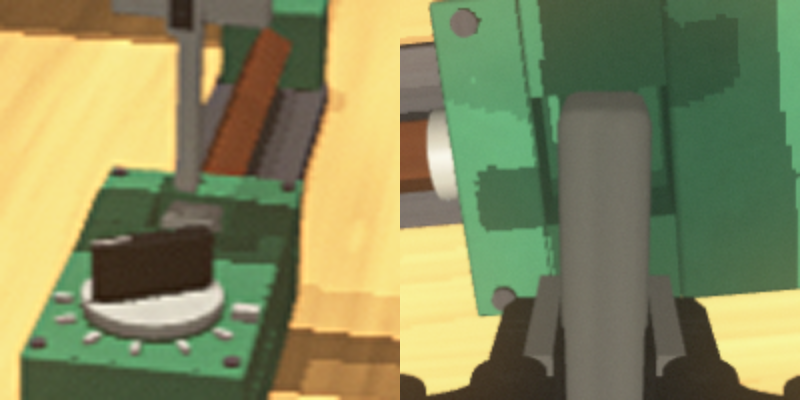

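```bash
python3 -m handwheel '[[[-0.0015,-0.0003,-0.008,0,0,0,0.005],[0,0,-0.006,0,0,0,0.005],[0,0,-0.004,0,0,0,0.005],[0,0,-0.004,0,0,0,0.005],[0,0,0,0,0,0,0.005]]]' 100 >/dev/null; python3 s.py; for i in 1 2; do python3 -m handwheel '[[[0,0,-0.004,0,0,0,0.005],[0,0,0,0,0,0,0.005]]]' >/dev/null; python3 s.py; done
```

```text
pos [ 0.513  -0.1507  0.2563] yaw 174.68 zax [-0.002  0.001 -1.   ] F [ 0.  -0.4 -2.9] M [0.02  0.073 0.024] w 0.0146 j7 1.43 24.3
pos [ 0.5133 -0.1507  0.2528] yaw 174.68 zax [-0.001  0.    -1.   ] F [-0.2  0.3 -3.3] M [ 0.021 -0.012  0.01 ] w 0.0147 j7 1.43 24.47
pos [ 0.5133 -0.1507  0.2488] yaw 174.68 zax [-0.001  0.    -1.   ] F [ 0.5 -0.5 -3.5] M [-0.007  0.022 -0.024] w 0.0148 j7 1.42 24.63
```

Foot now about 14 mm into the socket with no resistance. Continuing to the bottom.

```bash
for i in 1 2 3 4; do python3 -m handwheel '[[[0,0,-0.003,0,0,0,0.005],[0,0,0,0,0,0,0.005]]]' >/dev/null; python3 s.py; done
```

```text
pos [ 0.5134 -0.1507  0.246 ] yaw 174.69 zax [-0.001  0.    -1.   ] F [-0.  -0.2 -3.2] M [0.05  0.057 0.022] w 0.0147 j7 1.42 24.8
pos [ 0.5134 -0.1507  0.243 ] yaw 174.68 zax [-0.001  0.    -1.   ] F [-0.6 -0.7 -3.5] M [-0.025  0.018 -0.045] w 0.0143 j7 1.42 24.97
pos [ 0.5133 -0.1507  0.2399] yaw 174.68 zax [-0.001  0.    -1.   ] F [-0.9 -0.2 -3.1] M [0.001 0.027 0.021] w 0.0145 j7 1.42 25.13
pos [ 0.5141 -0.1508  0.2383] yaw 174.68 zax [ 0.001 -0.001 -1.   ] F [-2.3  0.3  5.4] M [ 0.059  0.601 -0.061] w 0.0146 j7 1.41 25.3
```

Bottomed out at TCP z = 0.2383, exactly the 25 mm depth. Now turning clockwise.

```bash
for i in 1 2 3 4 5; do python3 -m handwheel '[[[0,0,0,0,0,-0.08,0.005],[0,0,0,0,0,-0.08,0.005]]]' >/dev/null; python3 s.py; done
```

```text
pos [ 0.5141 -0.1507  0.2383] yaw 165.31 zax [ 0.001 -0.    -1.   ] F [-1.7  1.4  5.1] M [0.323 0.638 0.065] w 0.0145 j7 1.27 25.47
pos [ 0.5138 -0.1506  0.2383] yaw 156.15 zax [ 0.001 -0.001 -1.   ] F [-2.4  0.2  4.9] M [0.08  0.766 0.103] w 0.0143 j7 1.12 25.63
pos [ 0.5137 -0.1508  0.2383] yaw 146.97 zax [ 0.    -0.001 -1.   ] F [-2.8 -0.3  5.7] M [0.03  0.862 0.137] w 0.0146 j7 0.97 25.8
pos [ 0.5136 -0.1509  0.2383] yaw 137.8 zax [-0.    -0.001 -1.   ] F [-1.7 -0.8  5.8] M [-0.09   1.003  0.154] w 0.0149 j7 0.83 25.97
pos [ 0.5134 -0.151   0.2383] yaw 128.63 zax [-0.    -0.001 -1.   ] F [-3.6 -0.6  6. ] M [-0.079  1.1    0.14 ] w 0.0148 j7 0.68 26.13
```

```bash
for i in 1 2 ; do python3 -m handwheel '[[[0,0,0,0,0,-0.08,0.005],[0,0,0,0,0,-0.08,0.005]]]' >/dev/null; python3 s.py; done;  for i in 1 2 3 4 5 6; do python3 -m handwheel '[[[0,0,0,0,0,-0.05,0.005],[0,0,0,0,0,0,0.005]]]' >/dev/null; python3 s.py; done
```

```text
pos [ 0.5132 -0.151   0.2383] yaw 119.46 zax [-0.001 -0.001 -1.   ] F [-3.3 -0.4  8. ] M [-0.156  1.294  0.11 ] w 0.0143 j7 0.53 26.3
pos [ 0.5131 -0.1511  0.2383] yaw 110.29 zax [-0.001 -0.001 -1.   ] F [-4.4 -0.7  9. ] M [-0.162  1.427  0.189] w 0.0144 j7 0.39 26.47
pos [ 0.5131 -0.1511  0.2383] yaw 107.49 zax [-0.001 -0.001 -1.   ] F [-4.6 -0.2  7. ] M [-0.186  1.341  0.078] w 0.0144 j7 0.34 26.63
pos [ 0.513  -0.1511  0.2383] yaw 104.64 zax [-0.001 -0.001 -1.   ] F [-5.8 -0.2  7.2] M [-0.161  1.432  0.12 ] w 0.0146 j7 0.3 26.8
pos [ 0.513  -0.1511  0.2383] yaw 101.78 zax [-0.001 -0.001 -1.   ] F [-5.  -1.   7.7] M [-0.117  1.481  0.176] w 0.0146 j7 0.25 26.97
pos [ 0.5129 -0.1511  0.2383] yaw 98.91 zax [-0.002 -0.001 -1.   ] F [-5.2 -1.4  8. ] M [-0.08   1.479  0.089] w 0.0146 j7 0.21 27.13
pos [ 0.5129 -0.1511  0.2383] yaw 96.05 zax [-0.002 -0.001 -1.   ] F [-4.5 -0.6  8.2] M [-0.074  1.574  0.06 ] w 0.014 j7 0.16 27.3
pos [ 0.5128 -0.1511  0.2383] yaw 93.18 zax [-0.002 -0.001 -1.   ] F [-5.9 -0.5  8.4] M [-0.094  1.57   0.14 ] w 0.0145 j7 0.11 27.47
```

```bash
for i in 1 2 3 4 5 6; do python3 -m handwheel '[[[0,0,0,0,0,-0.05,0.005],[0,0,0,0,0,0,0.005]]]' >/dev/null; python3 s.py; done
```

```text
pos [ 0.5128 -0.1511  0.2383] yaw 90.32 zax [-0.002 -0.001 -1.   ] F [-5.2 -1.1  8.5] M [-0.064  1.704  0.099] w 0.0142 j7 0.07 27.63
pos [ 0.5127 -0.151   0.2383] yaw 87.46 zax [-0.002 -0.001 -1.   ] F [-4.6 -0.5  9.5] M [-0.107  1.68   0.125] w 0.0146 j7 0.02 27.8
pos [ 0.5127 -0.151   0.2383] yaw 84.62 zax [-0.002 -0.001 -1.   ] F [-5.4 -0.1  9.4] M [-0.046  1.789  0.246] w 0.0144 j7 -0.02 27.97
pos [ 0.5127 -0.1509  0.2383] yaw 81.8 zax [-0.002 -0.001 -1.   ] F [-5.7 -0.5  8.4] M [-0.088  1.828  0.518] w 0.0145 j7 -0.07 28.13
pos [ 0.5127 -0.1508  0.2383] yaw 78.99 zax [-0.002 -0.001 -1.   ] F [-5.9 -0.5  9.9] M [-0.16   1.856  0.772] w 0.0145 j7 -0.11 28.3
pos [ 0.5127 -0.1507  0.2383] yaw 76.18 zax [-0.002 -0.001 -1.   ] F [-5.6 -0.5  9. ] M [-0.081  1.848  0.974] w 0.0144 j7 -0.16 28.47
```

Firm: the torque rose from 0.12 to 0.97 N m after about 80° of screw travel plus play. I'll ease off inside the play, let go and rise.

```bash
python3 -m handwheel '[[[0,0,0,0,0,0.05,0.005],[0,0,0,0,0,0.04,0.005],[0,0,0,0,0,0,0.005]]]' >/dev/null; python3 s.py; python3 -m handwheel '[[[0,0,0,0,0,0,0.02],[0,0,0,0,0,0,0.03],[0,0,0,0,0,0,0.045],[0,0,0,0,0,0,0.06],[0,0,0,0,0,0,0.06]]]' 40; python3 s.py; python3 -m handwheel '[[[0,0,0.01,0,0,0,0.06],[0,0,0.02,0,0,0,0.06],[0,0,0.04,0,0,0,0.06],[0,0,0.04,0,0,0,0.06],[0,0,0.02,0,0,0,0.06],[0,0,0,0,0,0,0.06],[0,0,0,0,0,0,0.06]]]';python3 s.py
python3 - <<'E'
from h import *
save("wrist","pics/w17.png"); save("side","pics/side7.png"); save("top","pics/top7.png")
E
```

```text
pos [ 0.5127 -0.151   0.2383] yaw 81.39 zax [-0.002 -0.001 -1.   ] F [-5.5 -0.1  8.8] M [-0.012  1.81  -0.04 ] w 0.0147 j7 -0.08 28.72
clock: 29.13
tcp_pos: [0.5138, -0.1506, 0.2374]
orientation: [2.383, 2.046, 0.001]
contact_force: [-0.2, 0.7, -0.6]
grip_width: 0.0598
pos [ 0.5138 -0.1506  0.2374] yaw 81.3 zax [ 0.  0. -1.] F [-0.2  0.7 -0.6] M [-0.041 -0.037  0.002] w 0.0598 j7 -0.08 29.13
clock: 29.72
tcp_pos: [0.5141, -0.1508, 0.3694]
orientation: [2.381, 2.044, 0.003]
contact_force: [-0.3, -0.8, -0.6]
grip_width: 0.0599
pos [ 0.5141 -0.1508  0.3694] yaw 81.28 zax [ 0.004 -0.001 -1.   ] F [-0.3 -0.8 -0.6] M [-0.019  0.058  0.023] w 0.0599 j7 -0.03 29.72
```

View pics/w17.png

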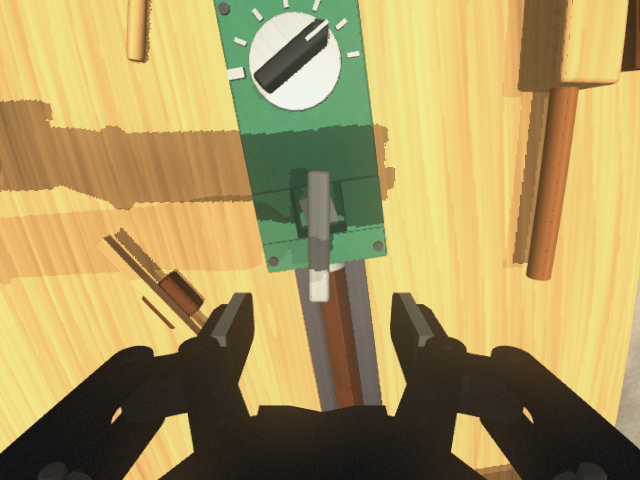

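View pics/side7.png

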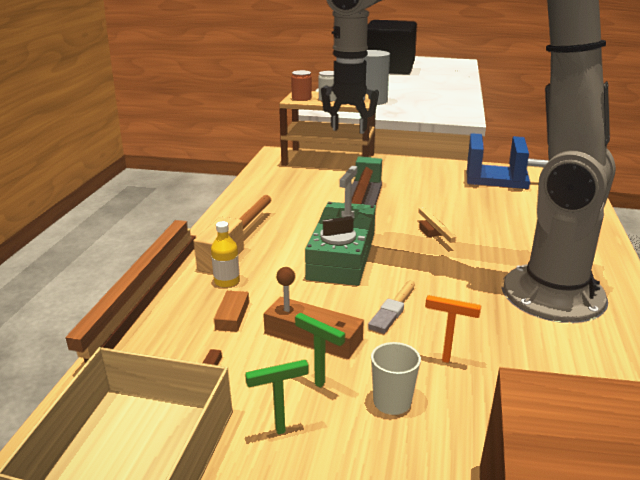

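The key stands alone in the screw (wrist (318,235), side (347,190)); the selector's pointer at (328,25) aims at the fifth mark at (341,24). One numeric check.

Run:
```python
from h import *
o=r.get_obs(); p,d=save("wrist","pics/w18.png")
for l in("index_grip","key_bar","lock_mouth"):
  for q in r.masks_of(l,"wrist")[:2]:
    v,u=np.nonzero(q["pixels"]&(d>0)); X=pix2w("wrist",np.c_[u,v],d=d[v,u],o=o); zt=np.percentile(X[:,2],80); T=X[abs(X[:,2]-zt)<.006]
    print(l,round(q["p"],2),q["at"],zt.round(4),[np.round(a,4) for a in cv2.minAreaRect(T[:,:2].astype(np.float32))])
```

```text
index_grip 0.97 [298.4, 58.2] 0.1324 [array([ 0.5139, -0.0103]), array([0.0731, 0.0166]), np.float64(29.9709)]
key_bar 0.97 [321.2, 233.6] 0.1957 [array([ 0.514 , -0.1495]), array([0.0982, 0.0159]), np.float64(81.6098)]
lock_mouth 0.84 [309.5, 207.0] 0.084 [array([ 0.5132, -0.1495]), array([0.0173, 0.0408]), np.float64(70.1723)]
```

```bash
python3 -c "
from bench import r
print(r.hand_in(), r.get_obs()['clock'])"
```

```text
the job is handed in; nothing more can be done
the job is handed in; nothing more can be done
```

The job is done and handed in after about 30 s. The selector is in the fifth click, and the steel T key stands fully down in the clamp screw, turned clockwise until firm.

- **Selector:** I turned it anticlockwise to its stop; the bar read 184°, against about 183.4° expected. I then counted five clicks clockwise and let go. The last picture shows the bar at 30.0°, which is 150° past home and on the fifth mark.
- **Key:** It bottomed out at the 25 mm socket depth, and its top measured 0.1957 m against 0.195 m expected. Turning took about 0.12 N m, then rose to 0.97 N m at the end stop.
- **Release:** I eased off inside the play and let go. The key stood on its own with the gripper well clear. Nothing else looked moved in the side view; I did not measure the other items.

**What disagreed with the description:**
- **Hard detents:** Between clicks the torque was about 0.2 N m, but in each click the selector held much harder than the stated 0.15 to 0.3 N m. It took roughly 5 to 9 N m and a 120 N grip to pass each one. I never found out why, and those snaps loaded the tool by up to about 36 N.
- **Stop not found by torque:** Because of those detents, a torque above 0.35 N m could not show the stop. I judged it from the bar's angle instead.
- **Start position:** The selector first rested about 81° past home, which is not on a click.

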